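Load the gas sample cylinders into the metal carrier in run order

TASK

Move the four gas sample cylinders from the white rack to the metal carrier beside it, keeping their run order: one at a time, the cylinder nearest the white rack's handle goes first, into the notches nearest the carrier's handle, then the next into the next, and so on. Lower each one right down into its pair of notches, centred and square across the carrier, before letting go, never put one on the bench, and do not disturb the glass flow meter.

Things in the scene. Friction and masses are not known exactly. Their poses are not given: they have to be found in the camera images.
- cyl_short: Stainless gas sample cylinder lying on its side, 38 mm diameter, domed ends, 105 mm long without its one valve with black cross bar (43 mm longer each, up to 32 mm above the axis); about 260 g. Origin on its axis at mid length: grip it there, across, from above (straight shell 37 mm either way). x axis along it, the valve at its +x end, a brass plug (11 mm) at the other. Seated in notches: origin 41 mm above the bench.
- cyl_long: Stainless gas sample cylinder lying on its side, 38 mm diameter, domed ends, 150 mm long without its one valve with black cross bar (43 mm longer each, up to 32 mm above the axis); about 340 g. Origin on its axis at mid length: grip it there, across, from above (straight shell 59 mm either way). x axis along it, the valve at its +x end, a brass plug (11 mm) at the other. Seated in notches: origin 41 mm above the bench.
- cyl_wide: Stainless gas sample cylinder lying on its side, 51 mm diameter, domed ends, 135 mm long without its one valve with black cross bar (43 mm longer each, up to 32 mm above the axis); about 460 g. Origin on its axis at mid length: grip it there, across, from above (straight shell 47 mm either way). x axis along it, the valve at its +x end, a brass plug (11 mm) at the other. Seated in notches: origin 50 mm above the bench.
- cyl_twin: Stainless gas sample cylinder lying on its side, 38 mm diameter, domed ends, 120 mm long without its two black-barred valves, one at each end (43 mm longer each, up to 32 mm above the axis); about 360 g. Origin on its axis at mid length: grip it there, across, from above (straight shell 44 mm either way). x axis along it. Seated in notches: origin 41 mm above the bench.
- rack: White plastic rack holding the four cylinders at the start in any order. Base plate 95 x 408 x 8 mm, fixed; origin at the centre of its underside; y along the row, x along the lying cylinders. Two strips of V notches, 8 mm wide, at x = -24 and 24 mm; four pairs at y = -114, -38, 38, 114 mm. Between the strips 40 mm (along x) are free for fingers, down to 8 mm above the bench.
- rack_handle: Loop handle on one end (either) of the white rack, bar across the row, top 62 mm above the bench; fixed. The far end has a plain plate, 46 mm high. Origin on the row's centre line, 8 mm above the bench, 192 mm from the body's origin. First notches are beside it: the four pairs lie 78, 154, 230, 306 mm from this origin along the line from handle to centre.
- carrier: Empty metal carrier: dark base plate, bare aluminium strips; fixed. Size, notch places, origin and axes exactly as for the white rack. In both, each V is 90 degrees, its bottom 14 mm and its 56 mm wide mouth 42 mm above the bench; a cylinder lowered within about 12 mm of the middle rolls home.
- carrier_handle: Loop handle on one end (either) of the metal carrier, bar across the row, top 62 mm above the bench; fixed. The far end has a plain plate, 46 mm high. Origin on the row's centre line, 8 mm above the bench, 192 mm from the body's origin. First notches are beside it: the four pairs lie 78, 154, 230, 306 mm from this origin along the line from handle to centre.
- flow_meter: Glass soap-film flow meter standing on a round grey foot 80 mm across, 192 mm tall; loose and fragile. Origin at the centre of its underside. Stands beyond the racks; leave it alone.
Things that resemble listed ones, but are neither listed nor needed, are in the scene too. Leave any red look-alike of the cyl_short alone. Leave any pink look-alike of the cyl_wide alone.

How it is judged:
By the outcome, as a careful person would: the job done as asked, in the order asked, and still so for the second after the job is handed in, with the robot touching nothing.
It also fails if it takes over 112 s, if anything falls off the work surface, if the arm or the gripper's body presses on something with over 40 N, if the wrist force passes 120 N, or if a joint passes its speed limit or range.

ROBOT

A 6-joint arm with a two-finger parallel gripper is mounted at the origin on the work surface. World frame = base frame: x ahead of the robot, y to its left, z up, the work surface at z = 0. Lengths are in m, angles in rad, forces in N, time in s.
With the tool pointing down it reaches from about 0.3 to 0.875 m from the base axis. Payload 6.4 kg.
Tool frame: the origin (TCP) lies at the very end of the fingers, on their centre line; the grasp point (between the pads) lies tcp_to_grasp behind it (tcp_to_grasp is the distance from the TCP to the grasp point, in m); z points along the fingers, y is the direction in which the jaws open and shut (so a half turn about z gives the same grasp; the last joint's range is limited). The gripper opens to 85 mm and grips with 20 to 120 N. Pads are 22 mm wide; open, the fingers measure 114 mm over their backs; the gripper's body (76 mm by 85 mm) begins 54 mm behind the grasp point. The pads swing forward as they close: fully open they stand 13 mm farther back than shut.
Start: joints at [-1.322, 0.181, 1.607, -0, 1.354, -0.206], TCP at [0.253, -0.517, 0.231] pointing down, gripper open.
Joint ranges: [-2.99, 2.99], [-0.89, 2.07], [0.3, 2.58], [-1.14, 4.28], [0, 2.63], [-3.12, 3.12]. Speed limits (rad/s): [2.57, 2.57, 3.01, 3.14, 3.14, 3.14].

INTERFACE

Orientations are given as a unit quaternion [w, x, y, z].
In Python, from bench import get_obs, camera, hand_in, tcp_to_grasp gives the robot as it stands.
- The arm moves only by the shell command python3 -m inch 'ROWS' [OPENING]. ROWS is JSON, a list of rows, each an object with "delta_pos": the shift along the tool's x, y, z in cm, a list of three; "rotation": the turn, a rotation vector about the tool's x, y, z in rad, a list of three. In form: [{"delta_pos": [x, y, z], "rotation": [rx, ry, rz]}, ...]. A call has 1 to 10 rows; each row shifts and turns the commanded pose from where the row before left it, along the tool's axes as they then stand; what a row does not reach is not made up. A row lasts 1/10 s, in which the tool goes at most 50 mm and 8.59 degrees, less where a joint would pass 70% of its speed; a pose out of reach is approached as far as the arm can. A call is refused whole if a number of a shift passes 5 or a number of a turn 0.15, either way. A call with a gripper value outside its range is refused whole. OPENING is the finger opening in cm, from 0 to 8.54, set as the call begins (- or left out, the last holds). The fingers move at their own pace and stop on an object; the grip force is fixed at half the most. Time passes only in rows, so rows that do not move let the fingers close. It gives the time, the measured TCP pose, the force and the opening at its end, in the units of the state.
- get_obs(): the state, without advancing time (a new reading comes with each control period).
- camera(name): name is "scene" or "side" or "wrist"; returns a dict with "color" (400x640x3 uint8, red, green, blue), "vfov" (degrees; the focal length in pixels is half the picture's height over the tangent of half this angle, whatever the lens; pixels are square), "cx", "cy" (the principal point, pixels), "eye" and "orientation" of the camera in the world; the wrist camera has in their place "T_tool_cam" (4x4, takes a point from camera to tool coordinates, whose origin is the TCP and whose axes are the flange's). Camera axes: x right, y down, z forward; pixel columns grow to the right and rows downward; lengths in m; the calibration is good to about 2 mm. The wrist camera is an equidistant fisheye: a pixel r from the principal point sees the ray r / f radians off the axis. A picture is of the moment at which its call begins: read the wrist's pose just before it. There is no depth.
- hand_in(): hands the job in, once; it reports no verdict.
The state is a dict: "time_s": time; "q": joint angles; "dq": joint speeds; "joint_efforts": joint torques, N m; "eef_pos": TCP position; "eef_rot": TCP orientation; "wrist_force": force on the tool from outside, world axes, zero at the start; "torque": the same for the moment, N m; "opening": opening from 0.0 (shut) to 1.0 (fully open).
Only numpy, scipy, OpenCV 4.12 (cv2) and the standard library are available. Lean on these libraries where they do the work, as an engineer would, in place of code of your own. Each camera call takes 0.05 s, during which the arm holds its last target.

## Working session

There is one attempt and no reset: what is moved stays moved. The work goes in short steps, Python scripts to look and compute and a shell command to move; the robot and the scene stay as the last step left them, time stands still between calls to the robot, and variables do not carry over. Pictures are saved under pics/ and viewed, and the job is handed in when it is done.

```bash
ls; mkdir -p pics; python3 - <<'E'
from bench import get_obs,camera,tcp_to_grasp
import cv2
o=get_obs();print({k:o[k] for k in('time_s','eef_pos','eef_rot','opening','q')},tcp_to_grasp)
for n in('scene','side','wrist'):
    c=camera(n);cv2.imwrite(f'pics/{n}0.png',c['color'][:,:,::-1]);print(n,{k:v for k,v in c.items() if k!='color'})
E
```

```text
pics
{'time_s': 0.0, 'eef_pos': array([ 0.25246714, -0.51598568,  0.23037228]), 'eef_rot': array([-8.88691267e-04,  9.74253402e-01,  2.25454028e-01, -1.01609652e-05]), 'opening': 1.0025072099623777, 'q': array([-1.32229695e+00,  1.81546190e-01,  1.60802659e+00,  1.75774697e-05,
        1.35379729e+00, -2.06322680e-01])} 0.0187
scene {'vfov': 57.816945323452, 'cx': 318.7810546223498, 'cy': 201.56672461821088, 'eye': array([1.0554183 , 0.10660297, 0.81410698]), 'orientation': array([-0.18688892,  0.5731488 ,  0.76051709, -0.24121928])}
side {'vfov': 46.708397916978356, 'cx': 312.887549124689, 'cy': 206.00840182440484, 'eye': array([-0.14131142,  1.01782984,  0.91352998]), 'orientation': array([ 0.1418749 , -0.24602715,  0.85048413, -0.44274021])}
wrist {'vfov': 65.70646984690485, 'cx': 318.4145271958159, 'cy': 196.28869701648117, 'T_tool_cam': array([[ 1.26441219e-04, -9.45382222e-01, -3.25963862e-01,
         8.41783632e-02],
       [ 9.99998496e-01,  6.83363400e-04, -1.59403738e-03,
        -8.77997472e-04],
       [ 1.72972637e-03, -3.25963170e-01,  9.45380886e-01,
        -1.43559623e-01],
       [ 0.00000000e+00,  0.00000000e+00,  0.00000000e+00,
         1.00000000e+00]])}
```

View pics/scene0.png

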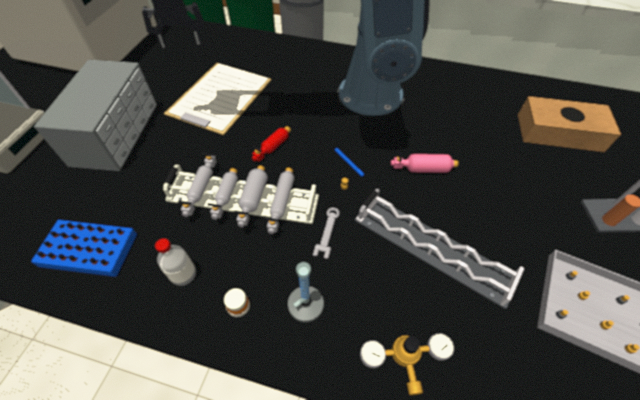

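View pics/side0.png

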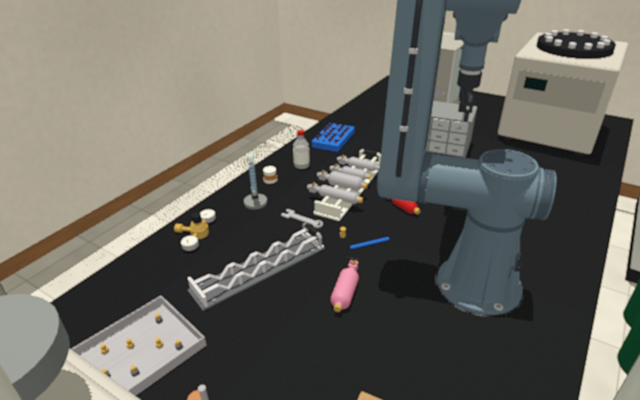

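View pics/wrist0.png

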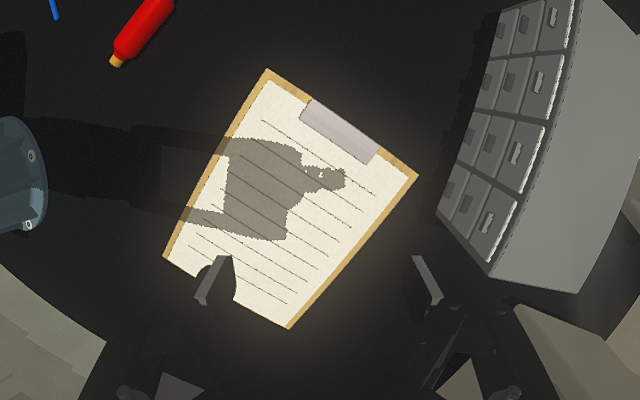

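The scene view shows the white rack at about (240,195) with four cylinders, and the carrier at about (440,245). The red look-alike is at (271,143), the pink one at (428,163) and the flow meter at (305,300). Next I'll enlarge the rack and carrier ends.

```bash
python3 - <<'E'
import cv2
a=cv2.imread('pics/scene0.png')
cv2.imwrite('pics/c1.png',cv2.resize(a[145:245,155:335],None,fx=4.4,fy=4.4,interpolation=cv2.INTER_CUBIC))
cv2.imwrite('pics/c2.png',cv2.resize(a[180:310,345:535],None,fx=4.2,fy=4.2,interpolation=cv2.INTER_CUBIC))
a=cv2.imread('pics/side0.png')
cv2.imwrite('pics/c3.png',cv2.resize(a[140:310,180:390],None,fx=3.5,fy=3.5,interpolation=cv2.INTER_CUBIC))
E
```

```text
(no output)
```

View pics/c1.png

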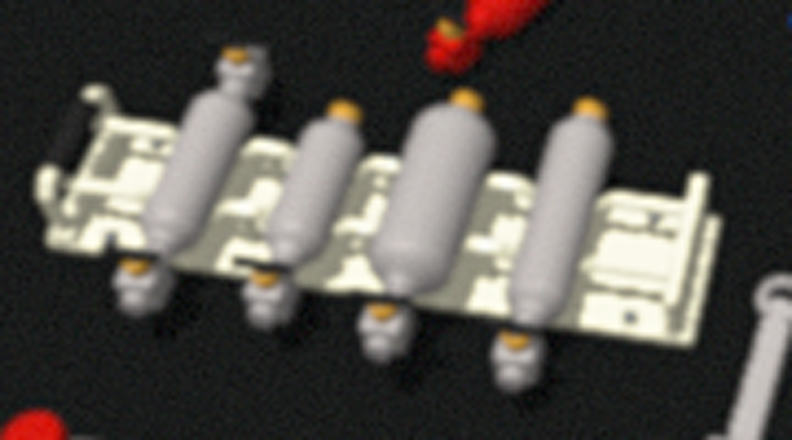

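View pics/c2.png

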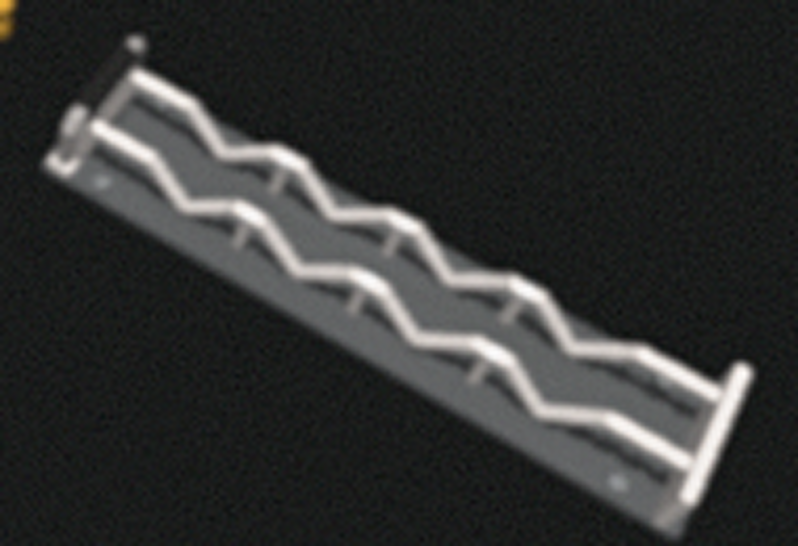

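View pics/c3.png

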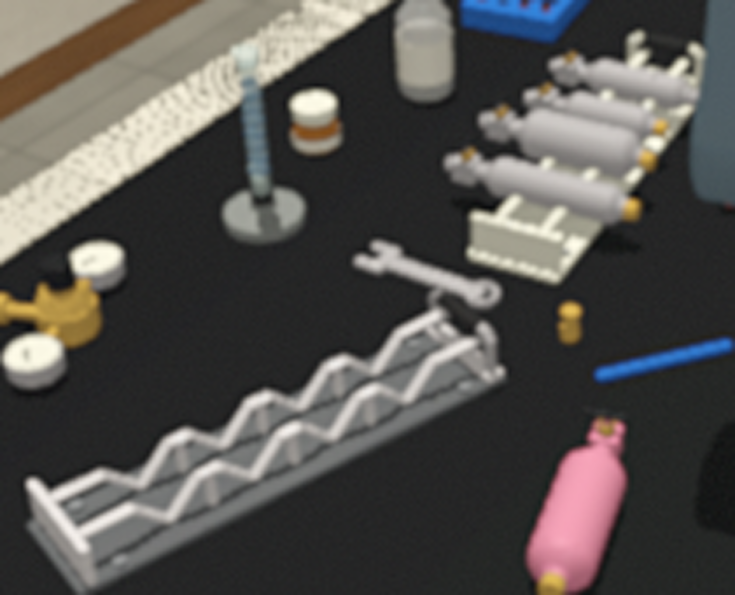

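Handles: the rack's dark-barred loop is at its left end, about scene (170,178), and its plain plate is at about (315,205). The carrier's loop is at about (366,205), the end nearer the rack, and its plain plate is at about (518,283). Run order from the rack handle is twin (two valves), short (small, brass plug), wide (fat), long (slim, long). Now for rough positions.

```bash
cat > h.py <<'E'
import numpy as np,cv2
from bench import get_obs,camera,tcp_to_grasp
from scipy.spatial.transform import Rotation as R
def rot(q): return R.from_quat(np.r_[q[1:],q[0]])
def ray(c,uv,pose=None):
    f=200/np.tan(np.radians(c['vfov']/2)); uv=np.atleast_2d(uv).astype(float)
    d=(uv-[c['cx'],c['cy']])/f
    if 'eye' in c:
        v=np.c_[d,np.ones(len(d))]; return np.array(c['eye']),rot(c['orientation']).apply(v)
    r=np.linalg.norm(d,axis=1,keepdims=True); v=np.c_[d*np.sinc(r/np.pi),np.cos(r)]
    T=c['T_tool_cam'];Rw=rot(pose['eef_rot'])
    return pose['eef_pos']+Rw.apply(T[:3,3]),Rw.apply(v@T[:3,:3].T)
def hit(c,uv,z,pose=None):
    e,v=ray(c,uv,pose); return e+v*((z-e[2])/v[:,2:])
def proj(c,P,pose=None):
    P=np.atleast_2d(P);f=200/np.tan(np.radians(c['vfov']/2))
    if 'eye' in c:
        v=rot(c['orientation']).inv().apply(P-c['eye']);return v[:,:2]/v[:,2:]*f+[c['cx'],c['cy']]
    T=c['T_tool_cam'];v=(rot(pose['eef_rot']).inv().apply(P-pose['eef_pos'])-T[:3,3])@T[:3,:3]
    n=np.linalg.norm(v[:,:2],axis=1,keepdims=True);return v[:,:2]/n*np.arctan2(n,v[:,2:])*f+[c['cx'],c['cy']]
E
python3 - <<'E'
from h import *
np.set_printoptions(precision=4,suppress=True)
c=camera('scene')
k1=lambda l:np.array(l)/4.4+[155,145]
k2=lambda l:np.array(l)/4.2+[345,180]
r=hit(c,k1([(48,248),(692,345)]),0.);print('rack base front',r)
k=hit(c,k2([(45,165),(680,535)]),0.);print('carrier',k, hit(c,k2([(690,500),(747,370)]),.046))
for n,b in(('rack',r),('car',k)):
    d=b[1]-b[0];L=np.linalg.norm(d);d/=L;nrm=np.array([-d[1],d[0],0])
    if nrm[0]>0:nrm=-nrm
    ctr=b.mean(0)+nrm*.0475;print(n,'L',L,'dir',d,np.degrees(np.arctan2(d[1],d[0])),'ctr',ctr)
E
```

```text
rack base front [[ 0.6109 -0.4504  0.    ]
 [ 0.5676 -0.0433  0.    ]]
carrier [[0.5229 0.0645 0.    ]
 [0.6612 0.45   0.    ]] [[0.6626 0.436  0.046 ]
 [0.5766 0.4679 0.046 ]]
rack L 0.40947074508618575 dir [-0.1059  0.9944  0.    ] 96.07726143698936 ctr [ 0.542  -0.2519  0.    ]
car L 0.40956688370826094 dir [0.3378 0.9412 0.    ] 70.25990844104645 ctr [0.5473 0.2733 0.    ]
```

```bash
python3 -m inch '[{"delta_pos":[4.2,-1.6,-0.6],"rotation":[0,0,0]},{"delta_pos":[4.2,-1.6,-0.6],"rotation":[0,0,0]},{"delta_pos":[4.2,-1.6,-0.6],"rotation":[0,0,0]},{"delta_pos":[4.2,-1.6,-0.6],"rotation":[0,0,0]},{"delta_pos":[4.2,-1.6,-0.6],"rotation":[0,0,0]},{"delta_pos":[4.2,-1.6,-0.6],"rotation":[0,0,0]},{"delta_pos":[4.2,-1.6,-0.6],"rotation":[0,0,0]},{"delta_pos":[4.2,-1.6,-0.6],"rotation":[0,0,0.12]},{"delta_pos":[0,0,0],"rotation":[0,0,0.12]},{"delta_pos":[0,0,0],"rotation":[0,0,0.11]}]' 5.5
python3 -m inch '[{"delta_pos":[0,0,0],"rotation":[0,0,0]},{"delta_pos":[0,0,0],"rotation":[0,0,0]}]'
python3 - <<'E'
from h import *
o=get_obs();c=camera('wrist');cv2.imwrite('pics/w1.png',c['color'][:,:,::-1]);print(o['time_s'],o['eef_pos'],np.degrees(rot(o['eef_rot']).as_matrix()[:2,0]))
import pickle;pickle.dump((o,c),open('w1.pkl','wb'))
E
```

```text
time_s: 1.2
eef_pos: [0.4992, -0.2523, 0.2793]
eef_rot: [-0.0, 0.999, 0.052, 0.0]
wrist_force: [-0.0, 0.7, -0.4]
opening: 0.644
time_s: 1.4
eef_pos: [0.4981, -0.254, 0.2791]
eef_rot: [-0.0, 0.999, 0.054, -0.0]
wrist_force: [-0.0, -0.1, -0.1]
opening: 0.636
1.4 [ 0.49807669 -0.2539608   0.27907385] [56.96413747  6.15573326]
```

View pics/w1.png

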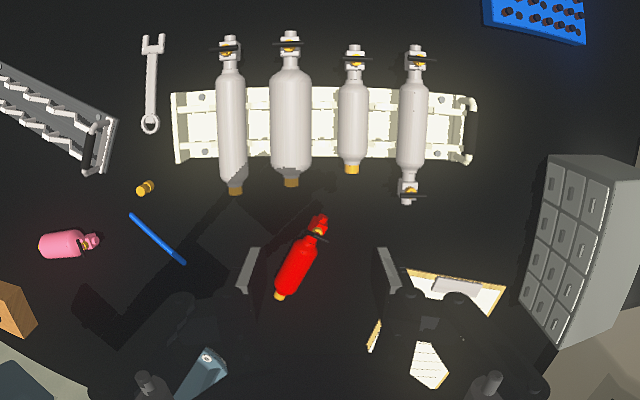

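The view shows the rack's handle at the right (470,130). Leftwards from it come the twin (411,120), short (352,115), wide (291,115) and long (232,125). They match the listing by length, girth and valve count; the red one at (300,262) is the look-alike. I'll confirm in an enlarged crop with the predicted notch positions drawn on.

```bash
python3 - <<'E'
from h import *
import pickle
o,c=pickle.load(open('w1.pkl','rb'))
im=c['color'][:,:,::-1].copy()
s=4;im=cv2.resize(im[20:220,160:360],None,fx=3,fy=3,interpolation=cv2.INTER_CUBIC)
im2=cv2.resize(c['color'][20:220,300:490,::-1],None,fx=3,fy=3,interpolation=cv2.INTER_CUBIC)
d=np.array([-.1059,.9944,0]);n=np.array([d[1],-d[0],0]);ctr=np.array([.542,-.2519,0])
for i,zz in zip((-114,-38,38,114),(.041,.041,.050,.041)):
    for x in(-.06,0,.06):
        p=proj(c,ctr+d*i/1000+n*x+[0,0,zz],o)[0];print(i,x,p)
        cv2.drawMarker(im,tuple(np.int32((p-[160,20])*3)),(0,0,255),0,8)
        cv2.drawMarker(im2,tuple(np.int32((p-[300,20])*3)),(0,0,255),0,8)
for X in(-.0475,.0475):
  for Y in(-.204,.204):
    p=proj(c,ctr+d*Y+n*X+[0,0,.008],o)[0];print('corner',X,Y,p)
    cv2.drawMarker(im,tuple(np.int32((p-[160,20])*3)),(0,200,0),1,8)
    cv2.drawMarker(im2,tuple(np.int32((p-[300,20])*3)),(0,200,0),1,8)
cv2.imwrite('pics/w1a.png',im);cv2.imwrite('pics/w1b.png',im2)
E
```

```text
-114 -0.06 [408.66870463 173.43353275]
-114 0 [411.84644442 127.84628082]
-114 0.06 [413.77919622  80.79910604]
-38 -0.06 [351.4184996  172.72210008]
-38 0 [352.6846955  125.88273369]
-38 0.06 [353.46627778  77.51697587]
38 -0.06 [291.27523179 174.3874547 ]
38 0 [290.34763823 126.44463438]
38 0.06 [289.84445434  76.86554456]
114 -0.06 [234.26452302 172.95976071]
114 0 [231.44010724 127.21804145]
114 0.06 [229.79211871  80.0147996 ]
corner -0.0475 -0.204 [460.34213757 160.63851967]
corner -0.0475 0.204 [181.75390299 159.84718606]
corner 0.0475 -0.204 [465.60798315  95.93368528]
corner 0.0475 0.204 [176.87601746  94.8495816 ]
```

View pics/w1a.png

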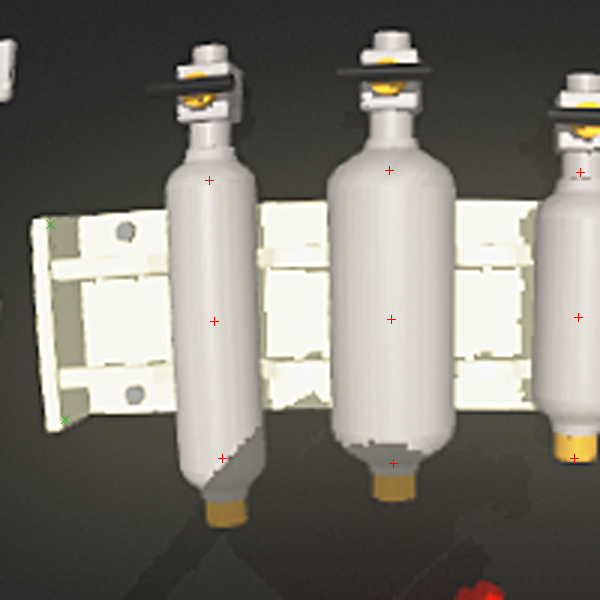

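View pics/w1b.png

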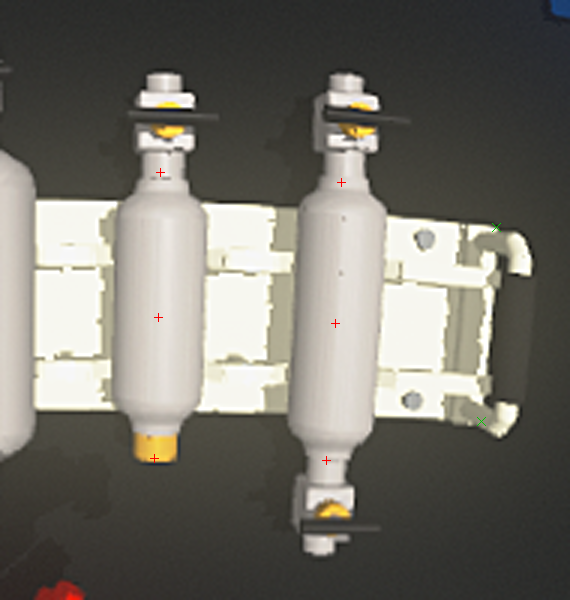

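The prediction agrees within about 2 px. Now I'll get cylinder midpoints from their end pixels.

```bash
python3 - <<'E'
from h import *
import pickle
np.set_printoptions(precision=4,suppress=True)
o,c=pickle.load(open('w1.pkl','rb'))
d=np.array([-.1059,.9944,0]);n=np.array([d[1],-d[0],0]);ctr=np.array([.542,-.2519,0])
for nm,z,tip,end,L,e in(('twin',.041,(415.3,45),(406.3,204),120,43),('short',.041,(354.7,44.3),(351.7,173.7),105,11),('wide',.05,(290.3,30.3),(291.3,186.7),135,11),('long',.041,(229.7,34.7),(235.7,195),150,11)):
    T,E=hit(c,[tip,end],z,o);u=T-E;l=np.linalg.norm(u);u/=l
    m=(T-u*(.043+L/2000)+E+u*(e+L/2)/1000)/2
    r=m-ctr;print(nm,'len',l,'nominal',(L+43+e)/1000,'mid',m,'yaw',np.degrees(np.arctan2(u[1],u[0])),'rack xy',r@n,r@d)
P=hit(c,[(160+46/3,20+218/3),(160+66/3,20+415/3)],.008,o);print(P)
E
```

```text
twin len 0.20886700784707438 nominal 0.206 mid [ 0.5559 -0.3661  0.041 ] yaw 5.905401788899547 rack xy 0.001748573629263372 -0.11499397430299421
short len 0.16293326491709342 nominal 0.159 mid [ 0.5503 -0.29    0.041 ] yaw 5.787129601047444 rack xy 0.004173829526128651 -0.03873839416409414
wide len 0.1933270344375417 nominal 0.189 mid [ 0.5425 -0.2137  0.05  ] yaw 5.801390050588825 rack xy 0.004556017416436044 0.03796958161293829
long len 0.20873165871278204 nominal 0.204 mid [ 0.5279 -0.1386  0.041 ] yaw 5.858773506097382 rack xy -0.002042332370434507 0.1141571171542237
[[ 0.5707 -0.0413  0.008 ]
 [ 0.4755 -0.0545  0.008 ]]
```

```bash
python3 -m inch '[{"delta_pos":[0,-4.8,0],"rotation":[0,0,0.1]},{"delta_pos":[0,-4.8,0],"rotation":[0,0,0.1]},{"delta_pos":[0,-4.8,0],"rotation":[0,0,0.1]},{"delta_pos":[0,-4.8,0],"rotation":[0,0,0.1]},{"delta_pos":[0,-4.8,0],"rotation":[0,0,0.05]},{"delta_pos":[1,-4.8,0],"rotation":[0,0,0]},{"delta_pos":[2,-4.5,0],"rotation":[0,0,0]},{"delta_pos":[2,-4.5,0],"rotation":[0,0,0]},{"delta_pos":[2,-4.5,0],"rotation":[0,0,0]},{"delta_pos":[0,0,0],"rotation":[0,0,0]}]'
python3 -m inch '[{"delta_pos":[0,0,0],"rotation":[0,0,0]},{"delta_pos":[0,0,0],"rotation":[0,0,0]}]'
python3 - <<'E'
from h import *
o=get_obs();c=camera('wrist');print(o['time_s'],o['eef_pos'],rot(o['eef_rot']).as_matrix()[:2,0])
import pickle;pickle.dump((o,c),open('w2.pkl','wb'))
im=c['color'][:,:,::-1].copy()
cv2.imwrite('pics/w2.png',im)
d=np.array([.3378,.9412,0]);n=np.array([d[1],-d[0],0]);ctr=np.array([.5473,.2733,0])
im=cv2.resize(im[20:240,130:500],None,fx=2.1,fy=2.1,interpolation=cv2.INTER_CUBIC)
for X in(-.0475,.0475):
  for Y in(-.204,.204):
    p=proj(c,ctr+d*Y+n*X+[0,0,.008],o)[0];print('corner',X,Y,p)
    cv2.drawMarker(im,tuple(np.int32((p-[130,20])*2.1)),(0,0,255),1,8)
for X in(-.024,.024):
  for Y in(-.114,-.038,.038,.114):
    p=proj(c,ctr+d*Y+n*X+[0,0,.014],o)[0]
    cv2.drawMarker(im,tuple(np.int32((p-[130,20])*2.1)),(0,255,0),0,8)
cv2.imwrite('pics/w2a.png',im)
E
```

```text
time_s: 2.45
eef_pos: [0.6506, 0.1347, 0.2765]
eef_rot: [-0.001, 0.986, -0.169, -0.001]
wrist_force: [-1.3, 0.3, -1.0]
opening: 0.645
time_s: 2.65
eef_pos: [0.6481, 0.1301, 0.2793]
eef_rot: [0.0, 0.985, -0.172, -0.0]
wrist_force: [-0.4, 0.4, -0.2]
opening: 0.646
2.65 [0.6481487  0.13006698 0.27925815] [ 0.94098091 -0.3384594 ]
corner -0.0475 -0.204 [383.24620175 272.78934999]
corner -0.0475 0.204 [147.24586775 265.84523056]
corner 0.0475 -0.204 [388.84824378 218.92622847]
corner 0.0475 0.204 [135.26023221 216.54925376]
```

View pics/w2a.png

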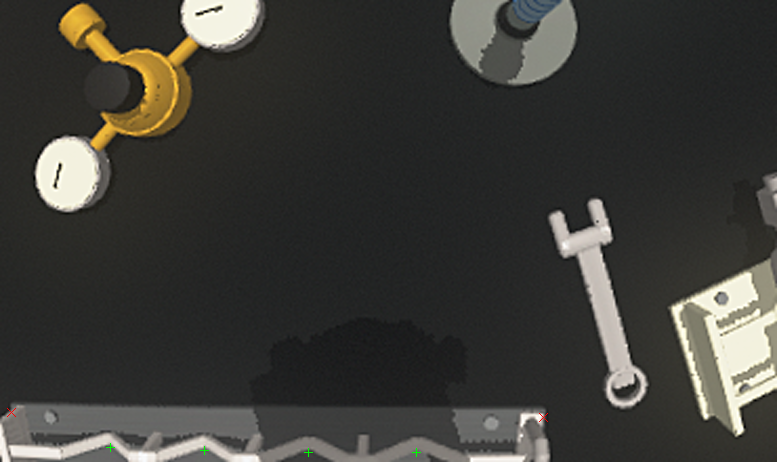

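```bash
python3 - <<'E'
from h import *
import pickle
o,c=pickle.load(open('w2.pkl','rb'))
im=cv2.resize(c['color'][200:290,120:420,::-1],None,fx=2.6,fy=2.6,interpolation=cv2.INTER_CUBIC)
d=np.array([.3378,.9412,0]);n=np.array([d[1],-d[0],0]);ctr=np.array([.5473,.2733,0])
q=lambda P:tuple(np.int32((proj(c,P,o)[0]-[120,200])*2.6))
for X in(-.0475,.0475):
  for Y in(-.204,.204): cv2.drawMarker(im,q(ctr+d*Y+n*X+[0,0,.008]),(0,0,255),1,8)
for X in(-.024,.024):
  for Y in(-.114,-.038,.038,.114): cv2.drawMarker(im,q(ctr+d*Y+n*X+[0,0,.014]),(0,255,0),0,8)
cv2.imwrite('pics/w2b.png',im)
s=camera('scene');cv2.imwrite('pics/s2.png',s['color'][:,:,::-1])
im=cv2.resize(cv2.imread('pics/scene0.png')[180:310,345:535],None,fx=4.2,fy=4.2,interpolation=cv2.INTER_CUBIC)
q=lambda P:tuple(np.int32((proj(s,P)[0]-[345,180])*4.2))
for X in(-.0475,.0475):
  for Y in(-.204,.204): cv2.drawMarker(im,q(ctr+d*Y+n*X),(0,0,255),1,8)
for X in(-.024,.024):
  for Y in(-.114,-.038,.038,.114): cv2.drawMarker(im,q(ctr+d*Y+n*X+[0,0,.014]),(0,255,0),0,8)
cv2.imwrite('pics/s2b.png',im)
E
```

```text
(no output)
```

View pics/w2b.png

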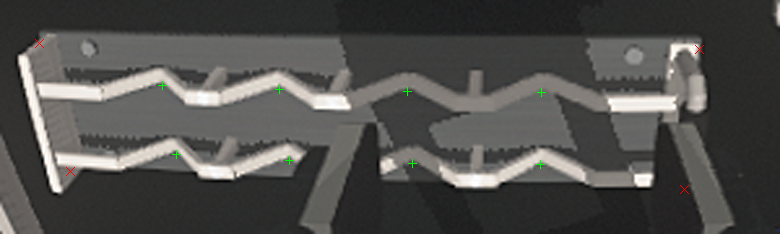

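View pics/s2b.png

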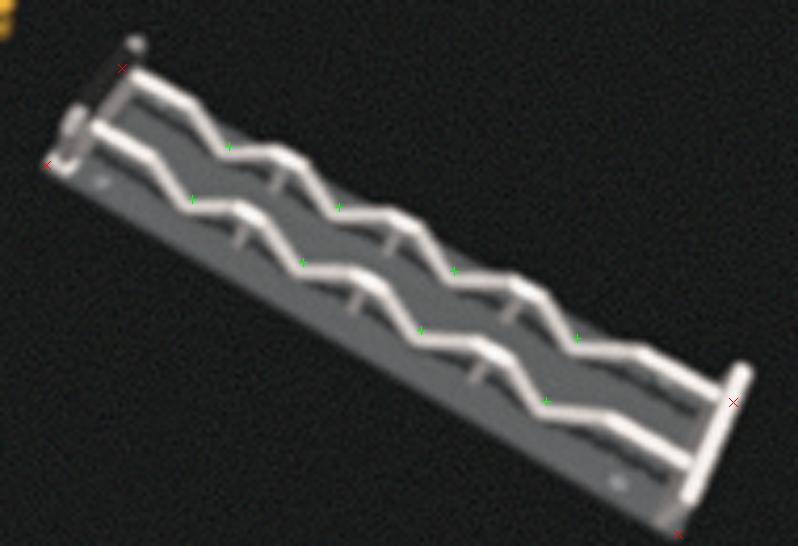

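```bash
python3 - <<'E'
from h import *
import pickle
np.set_printoptions(precision=4,suppress=True)
o,c=pickle.load(open('w2.pkl','rb'))
d=np.array([.3378,.9412,0]);n=np.array([d[1],-d[0],0]);ctr=np.array([.5473,.2733,0])
f=lambda P:[((p-ctr)@n,(p-ctr)@d) for p in P]
k=lambda l:np.array(l)/2.6+[120,200]
print('edge n should be .0475',np.array(f(hit(c,k([(60,34),(200,35),(500,40),(640,43)]),.008,o))))
print('far strip notch bottoms',np.array(f(hit(c,k([(163,70),(280,74),(408,75),(541,75)]),.014,o))))
s=camera('scene');k=lambda l:np.array(l)/4.2+[345,180]
print('scene notch',np.array(f(hit(s,k([(225,154),(333,215),(453,280),(573,348),(187,208),(300,272),(420,341),(544,412)]),.014))))
print('scene plate top corners',np.array(f(hit(s,k([(745,366),(690,500)]),.046))))
E
```

```text
edge n should be .0475 [[ 0.0541  0.1862]
 [ 0.0552  0.0862]
 [ 0.0537 -0.0907]
 [ 0.0517 -0.1694]]
far strip notch bottoms [[ 0.0346  0.1119]
 [ 0.034   0.0366]
 [ 0.0346 -0.0388]
 [ 0.0349 -0.1136]]
scene notch [[-0.0175 -0.1135]
 [-0.0167 -0.0385]
 [-0.0177  0.0395]
 [-0.0167  0.1141]
 [ 0.0314 -0.1136]
 [ 0.0309 -0.037 ]
 [ 0.0311  0.0402]
 [ 0.0311  0.1154]]
scene plate top corners [[-0.0399  0.1914]
 [ 0.0536  0.1921]]
```

```bash
python3 - <<'E'
from h import *
np.set_printoptions(precision=3,suppress=True)
s=camera('scene');print('flow foot',hit(s,[(305,303)],.01),'top',hit(s,[(304,266)],.192))
print('bottle',hit(s,[(180,270),(162,243)],.0))
def plan(a,ha,b,hb):
    h=np.radians(ha);X=np.array([np.cos(h),np.sin(h)]);Y=np.array([X[1],-X[0]]);D=np.array(b[:2])-a[:2]
    print('tool dx,dy,dz cm',D@X*100,D@Y*100,-(b[2]-a[2])*100,'rotz',np.radians(ha-hb))
o=get_obs();plan(o['eef_pos'],-19.74,(.5559,-.3661,.15),5.95)
E
```

```text
flow foot [[0.783 0.003 0.01 ]] top [[0.777 0.004 0.192]]
bottle [[ 0.784 -0.314  0.   ]
 [ 0.73  -0.394  0.   ]]
tool dx,dy,dz cm 8.050979416041217 49.81210299357212 13.02817297460093 rotz -0.44837508483734323
```

```bash
python3 -m inch '[{"delta_pos":[0.8,4.9,0],"rotation":[0,0,0]},{"delta_pos":[0.8,4.9,0],"rotation":[0,0,0]},{"delta_pos":[0.8,4.9,0],"rotation":[0,0,0]},{"delta_pos":[0.8,4.9,0],"rotation":[0,0,0]},{"delta_pos":[0.8,4.9,0],"rotation":[0,0,0]},{"delta_pos":[0.8,4.9,0],"rotation":[0,0,0]},{"delta_pos":[0.8,4.9,0],"rotation":[0,0,0]},{"delta_pos":[0.8,4.9,0],"rotation":[0,0,0]},{"delta_pos":[0.8,4.9,0],"rotation":[0,0,0]},{"delta_pos":[0.8,4.9,0],"rotation":[0,0,0]}]'
python3 -m inch '[{"delta_pos":[0,0.8,3.5],"rotation":[0,0,-0.12]},{"delta_pos":[0,0,3.5],"rotation":[0,0,-0.12]},{"delta_pos":[0,0,3],"rotation":[0,0,-0.12]},{"delta_pos":[0,0,3],"rotation":[0,0,-0.09]},{"delta_pos":[0,0,0],"rotation":[0,0,0]},{"delta_pos":[0,0,0],"rotation":[0,0,0]}]' 6
cat > st.py <<'E'
import sys
from h import *
np.set_printoptions(precision=4,suppress=True)
o=get_obs();M=rot(o['eef_rot']).as_matrix();p=o['eef_pos']
ha=np.degrees(np.arctan2(M[1,0],M[0,0]))
print('t',o['time_s'],'tcp',p,'head',ha,'tilt',M[2,2],'open_mm',o['opening']*85,'F',o['wrist_force'])
if len(sys.argv)>1:
    b=[float(x) for x in sys.argv[1:5]]
    D=M.T@(np.array(b[:3])-p)*100;print('move cm',D,'rz',np.radians(ha-b[3]))
E
python3 st.py .5559 -.3661 .02 5.95
```

```text
time_s: 3.85
eef_pos: [0.5568, -0.3594, 0.2803]
eef_rot: [0.0, 0.985, -0.172, 0.001]
wrist_force: [1.0, 0.4, 0.7]
opening: 0.642
time_s: 4.45
eef_pos: [0.555, -0.3649, 0.15]
eef_rot: [-0.0, 0.999, 0.051, -0.0]
wrist_force: [0.4, -0.5, 1.4]
opening: 0.706
t 4.45 tcp [ 0.555  -0.3649  0.15  ] head 5.8326075858424336 tilt -0.999999994032987 open_mm 59.98226941026212 F [ 0.36   -0.4522  1.3557]
move cm [ 0.0771  0.1288 13.0022] rz -0.002048884143914343
```

```bash
python3 -m inch '[{"delta_pos":[0.1,0.1,3],"rotation":[0,0,0]},{"delta_pos":[0,0,3],"rotation":[0,0,0]},{"delta_pos":[0,0,3],"rotation":[0,0,0]},{"delta_pos":[0,0,2],"rotation":[0,0,0]},{"delta_pos":[0,0,1],"rotation":[0,0,0]},{"delta_pos":[0,0,1],"rotation":[0,0,0]},{"delta_pos":[0,0,0],"rotation":[0,0,0]}]'
python3 -m inch '[{"delta_pos":[0,0,0],"rotation":[0,0,0]},{"delta_pos":[0,0,0],"rotation":[0,0,0]},{"delta_pos":[0,0,0],"rotation":[0,0,0]},{"delta_pos":[0,0,0],"rotation":[0,0,0]},{"delta_pos":[0,0,0],"rotation":[0,0,0]},{"delta_pos":[0,0,0],"rotation":[0,0,0]}]' 0
python3 st.py
python3 - <<'E'
from h import *
c=camera('wrist');cv2.imwrite('pics/w3.png',c['color'][:,:,::-1])
E
```

```text
time_s: 5.15
eef_pos: [0.5567, -0.3658, 0.0197]
eef_rot: [0.0, 0.999, 0.052, 0.0]
wrist_force: [-0.3, 0.8, -0.1]
opening: 0.701
time_s: 5.75
eef_pos: [0.5574, -0.3664, 0.0212]
eef_rot: [0.001, 0.999, 0.052, 0.001]
wrist_force: [-1.4, 0.5, 6.8]
opening: 0.426
t 5.75 tcp [ 0.5574 -0.3664  0.0212] head 5.999391932217137 tilt -0.9999958966129436 open_mm 36.236335824922165 F [-1.3715  0.5145  6.7985]
```

View pics/w3.png

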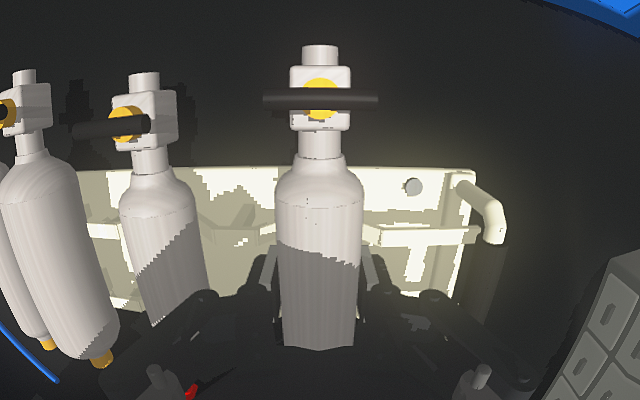

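Twin gripped: jaws at about 36 mm, cylinder centred between them at (320,270). Lifting.

```bash
python3 -m inch '[{"delta_pos":[0,0,-1],"rotation":[0,0,0]},{"delta_pos":[0,0,-2],"rotation":[0,0,0]},{"delta_pos":[0,0,-3],"rotation":[0,0,0]},{"delta_pos":[0,0,-3],"rotation":[0,0,0]},{"delta_pos":[0,0,-3],"rotation":[0,0,0]},{"delta_pos":[0,0,-3],"rotation":[0,0,0]},{"delta_pos":[0,0,0],"rotation":[0,0,0]},{"delta_pos":[0,0,0],"rotation":[0,0,0]}]'
python3 st.py .5144 .1640 .02 -19.74
```

```text
time_s: 6.6
eef_pos: [0.5562, -0.3653, 0.1688]
eef_rot: [-0.0, 0.999, 0.052, -0.0]
wrist_force: [0.3, 1.0, -4.8]
opening: 0.425
t 6.6 tcp [ 0.5562 -0.3653  0.1688] head 6.004724358237668 tilt -0.9999999990912126 open_mm 36.12533488201666 F [ 0.2925  1.049  -4.7669]
move cm [  1.3766 -53.0741  14.8867] rz 0.44933020506963145
```

```bash
python3 -m inch '[{"delta_pos":[0.1,-2.5,0],"rotation":[0,0,0]},{"delta_pos":[0.1,-4.5,0],"rotation":[0,0,0]},{"delta_pos":[0.1,-4.5,0],"rotation":[0,0,0]},{"delta_pos":[0.1,-4.5,0],"rotation":[0,0,0]},{"delta_pos":[0.1,-4.5,0],"rotation":[0,0,0]},{"delta_pos":[0.1,-4.5,0],"rotation":[0,0,0]},{"delta_pos":[0.1,-4.5,0],"rotation":[0,0,0]},{"delta_pos":[0.1,-4.5,0],"rotation":[0,0,0]},{"delta_pos":[0.1,-4.5,0],"rotation":[0,0,0]},{"delta_pos":[0.1,-4.5,0],"rotation":[0,0,0]}]'
python3 -m inch '[{"delta_pos":[0.2,-4.5,0],"rotation":[0,0,0]},{"delta_pos":[0.1,-4.1,0],"rotation":[0,0,0]},{"delta_pos":[0.1,-1.5,0],"rotation":[0,0,0.1]},{"delta_pos":[0,0,0],"rotation":[0,0,0.12]},{"delta_pos":[0,0,0],"rotation":[0,0,0.12]},{"delta_pos":[0,0,0],"rotation":[0,0,0.11]},{"delta_pos":[0,0,0],"rotation":[0,0,0]},{"delta_pos":[0,0,0],"rotation":[0,0,0]}]'
python3 st.py .5144 .1640 .0205 -19.74
python3 - <<'E'
from h import *
import pickle
o=get_obs();c=camera('wrist');cv2.imwrite('pics/w4.png',c['color'][:,:,::-1]);pickle.dump((o,c),open('w4.pkl','wb'))
E
```

```text
time_s: 7.6
eef_pos: [0.5191, 0.0651, 0.1665]
eef_rot: [-0.0, 0.999, 0.052, -0.002]
wrist_force: [1.1, 0.7, -4.3]
opening: 0.426
time_s: 8.4
eef_pos: [0.5136, 0.1639, 0.1673]
eef_rot: [0.0, 0.985, -0.17, -0.002]
wrist_force: [0.2, -0.1, -4.4]
opening: 0.427
t 8.4 tcp [0.5136 0.1639 0.1673] head -19.61538873110829 tilt -0.9999938210237548 open_mm 36.30143794567081 F [ 0.2018 -0.0836 -4.4046]
move cm [ 0.1224 -0.0583 14.6844] rz 0.002174876927248302
```

View pics/w4.png

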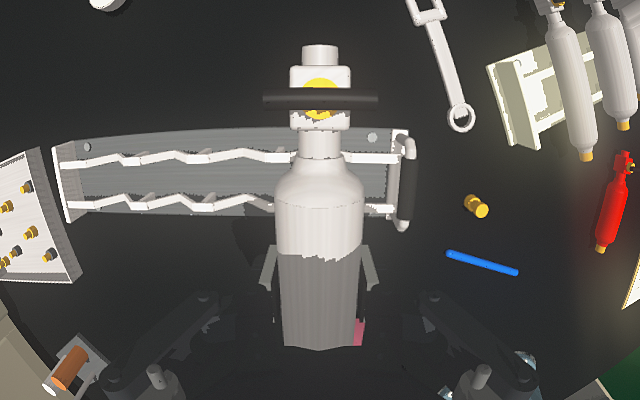

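The twin hangs above the carrier's handle end (handle at (405,180)). I'll check the carrier centre with this better view.

```bash
python3 - <<'E'
from h import *
import pickle
o,c=pickle.load(open('w4.pkl','rb'))
d=np.array([.3378,.9412,0]);n=np.array([d[1],-d[0],0]);ctr=np.array([.5529,.2713,0])
im=cv2.resize(c['color'][115:240,40:430,::-1],None,fx=2,fy=3,interpolation=cv2.INTER_CUBIC)
S=np.array([2,3]);q=lambda P:tuple(np.int32((proj(c,P,o)[0]-[40,115])*S))
for X in(-.0475,.0475):
  for Y in(-.204,.204): cv2.drawMarker(im,q(ctr+d*Y+n*X+[0,0,.008]),(0,0,255),1,8)
for X in(-.024,.024):
  for Y in(-.114,-.038,.038,.114): cv2.drawMarker(im,q(ctr+d*Y+n*X+[0,0,.014]),(0,255,0),0,8)
  for Y in(-.076,0,.076): cv2.drawMarker(im,q(ctr+d*Y+n*X+[0,0,.042]),(255,100,0),0,8)
cv2.imwrite('pics/w4b.png',im)
E
```

```text
(no output)
```

View pics/w4b.png

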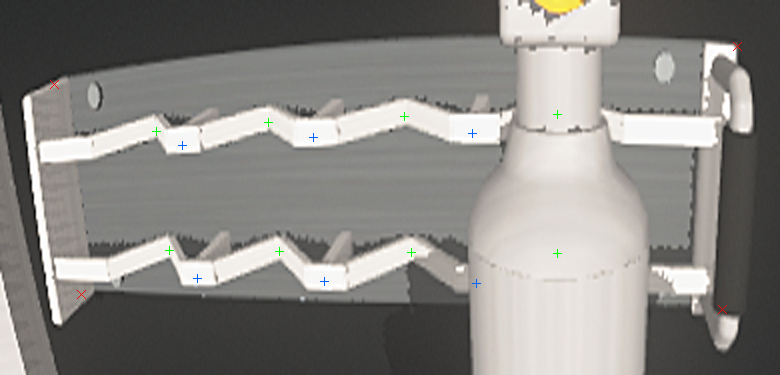

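```bash
python3 -m inch '[{"delta_pos":[0.3,-0.1,2],"rotation":[0,0,0]},{"delta_pos":[0,0,3],"rotation":[0,0,0]},{"delta_pos":[0,0,3],"rotation":[0,0,0]},{"delta_pos":[0,0,3],"rotation":[0,0,0]},{"delta_pos":[0,0,2],"rotation":[0,0,0]},{"delta_pos":[0,0,1],"rotation":[0,0,0]},{"delta_pos":[0,0,0.4],"rotation":[0,0,0]},{"delta_pos":[0,0,0.2],"rotation":[0,0,0]},{"delta_pos":[0,0,0],"rotation":[0,0,0]},{"delta_pos":[0,0,0],"rotation":[0,0,0]}]'
python3 st.py .5144 .1640 .0205 -19.74
```

```text
time_s: 9.45
eef_pos: [0.519, 0.164, 0.0244]
eef_rot: [-0.0, 0.985, -0.172, 0.001]
wrist_force: [-0.8, -1.0, -3.2]
opening: 0.425
t 9.45 tcp [0.519  0.164  0.0244] head -19.767459793787328 tilt -0.9999976359923939 open_mm 36.134097231719636 F [-0.7798 -0.9914 -3.1993]
move cm [-0.4306  0.1546  0.3844] rz -0.0004792638135075841
```

```bash
python3 -m inch '[{"delta_pos":[-0.15,0.1,0.2],"rotation":[0,0,0]},{"delta_pos":[0,0,0.2],"rotation":[0,0,0]},{"delta_pos":[0,0,0],"rotation":[0,0,0]},{"delta_pos":[0,0,0],"rotation":[0,0,0]}]'
python3 st.py .5144 .1640 .0205 -19.74
```

```text
time_s: 9.85
eef_pos: [0.5186, 0.1627, 0.0226]
eef_rot: [0.0, 0.985, -0.171, 0.002]
wrist_force: [-6.7, -7.4, 17.3]
opening: 0.429
t 9.85 tcp [0.5186 0.1627 0.0226] head -19.74698038726085 tilt -0.9999896957703663 open_mm 36.461493288949704 F [-6.6819 -7.4039 17.2884]
move cm [-0.4359  0.0188  0.2042] rz -0.00012183074076615574
```

```bash
python3 -m inch '[{"delta_pos":[0,0,0],"rotation":[0,0,0]},{"delta_pos":[0,0,0],"rotation":[0,0,0]},{"delta_pos":[0,0,0],"rotation":[0,0,0]},{"delta_pos":[0,0,0],"rotation":[0,0,0]}]' 5.6
python3 st.py
python3 -m inch '[{"delta_pos":[0,0,-1],"rotation":[0,0,0]},{"delta_pos":[0,0,-3],"rotation":[0,0,0]},{"delta_pos":[0,0,-3],"rotation":[0,0,0]},{"delta_pos":[0,0,-3],"rotation":[0,0,0]},{"delta_pos":[0,0,-3],"rotation":[0,0,0]},{"delta_pos":[-4,0,-3],"rotation":[0,0,0]},{"delta_pos":[-4,0,-3],"rotation":[0,0,0]},{"delta_pos":[0,0,0],"rotation":[0,0,0]},{"delta_pos":[0,0,0],"rotation":[0,0,0]}]'
python3 st.py
python3 - <<'E'
from h import *
import pickle
o=get_obs();c=camera('wrist');cv2.imwrite('pics/w5.png',c['color'][:,:,::-1]);pickle.dump((o,c),open('w5.pkl','wb'))
d=np.array([.3378,.9412,0]);n=np.array([d[1],-d[0],0]);ctr=np.array([.5529,.2713,0])
im=cv2.resize(c['color'][20:220,100:440,::-1],None,fx=2.3,fy=2.3,interpolation=cv2.INTER_CUBIC)
q=lambda P:tuple(np.int32((proj(c,P,o)[0]-[100,20])*2.3))
for X in(-.0475,.0475):
  for Y in(-.204,.204): cv2.drawMarker(im,q(ctr+d*Y+n*X+[0,0,.008]),(0,0,255),1,8)
for X in(-.024,.024):
  for Y in(-.114,-.038,.038,.114): cv2.drawMarker(im,q(ctr+d*Y+n*X+[0,0,.014]),(0,255,0),0,8)
  for Y in(-.076,0,.076): cv2.drawMarker(im,q(ctr+d*Y+n*X+[0,0,.042]),(255,100,0),0,8)
for X in(-.103,0,.103):cv2.drawMarker(im,q(ctr-d*.114+n*X+[0,0,.041]),(0,0,255),0,8)
cv2.imwrite('pics/w5b.png',im)
E
```

```text
time_s: 10.25
eef_pos: [0.5164, 0.1637, 0.0193]
eef_rot: [-0.0, 0.985, -0.172, 0.0]
wrist_force: [-0.3, 0.2, 0.2]
opening: 0.656
t 10.25 tcp [0.5164 0.1637 0.0193] head -19.770806988986074 tilt -0.9999999331651691 open_mm 55.73793180847521 F [-0.312   0.2309  0.1784]
time_s: 11.15
eef_pos: [0.4413, 0.1911, 0.2108]
eef_rot: [-0.001, 0.985, -0.171, 0.002]
wrist_force: [-0.7, 0.4, -1.0]
opening: 0.654
t 11.15 tcp [0.4413 0.1911 0.2108] head -19.70277312914247 tilt -0.9999936853565363 open_mm 55.61775129422301 F [-0.7184  0.4303 -0.981 ]
```

View pics/w5b.png

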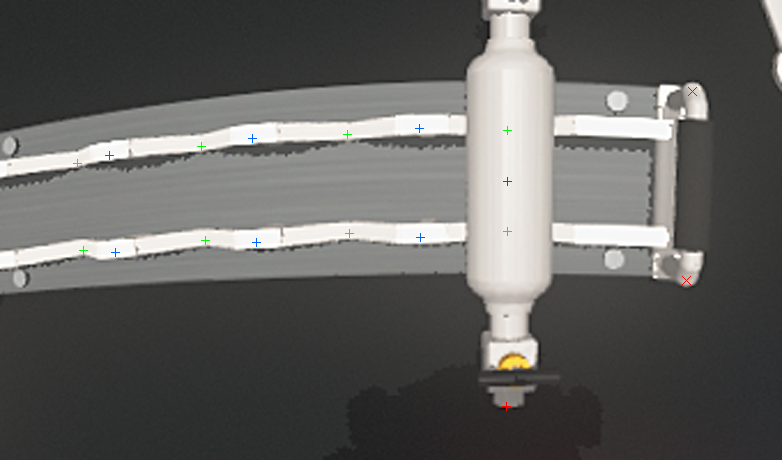

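Twin seated square in the first pair: body at (507,180) in the crop, centred on the strips. Next is the short.

```bash
python3 st.py .5503 -.2900 .15 5.9
```

```text
t 11.2 tcp [0.4413 0.1906 0.2097] head -19.748987235337673 tilt -0.9999990597800004 open_mm 55.816083807395536 F [-0.4488 -0.0538  0.3465]
move cm [26.494  41.5537  5.9818] rz -0.44765927705864006
```

```bash
python3 -m inch '[{"delta_pos":[2.65,4.15,0],"rotation":[0,0,0]},{"delta_pos":[2.65,4.15,0],"rotation":[0,0,0]},{"delta_pos":[2.65,4.15,0],"rotation":[0,0,0]},{"delta_pos":[2.65,4.15,0],"rotation":[0,0,0]},{"delta_pos":[2.65,4.15,0],"rotation":[0,0,0]},{"delta_pos":[2.65,4.15,0],"rotation":[0,0,0]},{"delta_pos":[2.65,4.15,0],"rotation":[0,0,0]},{"delta_pos":[2.65,4.15,0],"rotation":[0,0,0]},{"delta_pos":[2.65,4.15,0],"rotation":[0,0,0]},{"delta_pos":[2.65,4.15,0],"rotation":[0,0,0]}]' 6
python3 -m inch '[{"delta_pos":[0,0,2],"rotation":[0,0,-0.12]},{"delta_pos":[0,0,2],"rotation":[0,0,-0.12]},{"delta_pos":[0,0,2],"rotation":[0,0,-0.12]},{"delta_pos":[0,0,0],"rotation":[0,0,-0.09]},{"delta_pos":[0,0,0],"rotation":[0,0,0]},{"delta_pos":[0,0,0],"rotation":[0,0,0]}]'
python3 st.py .5503 -.2900 .02 5.9
python3 - <<'E'
from h import *
import pickle
o=get_obs();c=camera('wrist');cv2.imwrite('pics/w6.png',c['color'][:,:,::-1]);pickle.dump((o,c),open('w6.pkl','wb'))
E
```

```text
time_s: 12.2
eef_pos: [0.5495, -0.2925, 0.207]
eef_rot: [-0.001, 0.985, -0.172, -0.001]
wrist_force: [0.9, 0.0, 0.6]
opening: 0.705
time_s: 12.8
eef_pos: [0.5497, -0.2902, 0.1482]
eef_rot: [-0.0, 0.999, 0.051, -0.001]
wrist_force: [0.5, 0.7, 0.4]
opening: 0.699
t 12.8 tcp [ 0.5497 -0.2902  0.1482] head 5.817462540927785 tilt -0.999998969619062 open_mm 59.45547816580721 F [0.4603 0.7168 0.3782]
move cm [ 0.0772 -0.0023 12.817 ] rz -0.0014405504170402197
```

View pics/w6.png

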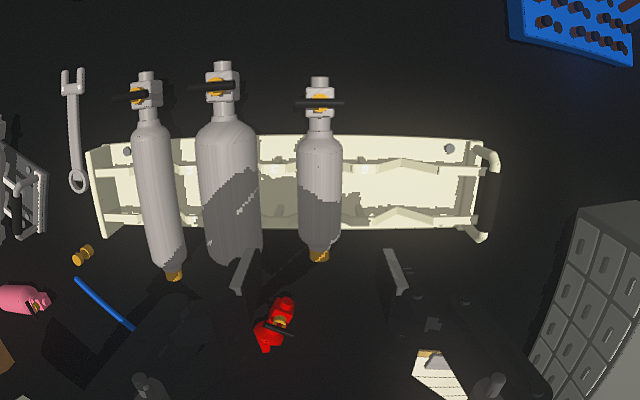

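Short at (320,190), centred between the fingers (243/398). Going down.

```bash
python3 -m inch '[{"delta_pos":[0.05,0,3],"rotation":[0,0,0]},{"delta_pos":[0,0,3],"rotation":[0,0,0]},{"delta_pos":[0,0,3],"rotation":[0,0,0]},{"delta_pos":[0,0,2],"rotation":[0,0,0]},{"delta_pos":[0,0,1],"rotation":[0,0,0]},{"delta_pos":[0,0,0.9],"rotation":[0,0,0]},{"delta_pos":[0,0,0],"rotation":[0,0,0]}]'
python3 st.py
python3 -m inch '[{"delta_pos":[0,0,0],"rotation":[0,0,0]},{"delta_pos":[0,0,0],"rotation":[0,0,0]},{"delta_pos":[0,0,0],"rotation":[0,0,0]},{"delta_pos":[0,0,0],"rotation":[0,0,0]},{"delta_pos":[0,0,0],"rotation":[0,0,0]},{"delta_pos":[0,0,0],"rotation":[0,0,0]}]' 0
python3 st.py
python3 -m inch '[{"delta_pos":[0,0,-1],"rotation":[0,0,0]},{"delta_pos":[0,0,-2],"rotation":[0,0,0]},{"delta_pos":[0,0,-3],"rotation":[0,0,0]},{"delta_pos":[0,0,-3],"rotation":[0,0,0]},{"delta_pos":[0,0,-3],"rotation":[0,0,0]},{"delta_pos":[0,0,-3],"rotation":[0,0,0]},{"delta_pos":[0,0,0],"rotation":[0,0,0]},{"delta_pos":[0,0,0],"rotation":[0,0,0]}]'
python3 st.py .5415 .2350 .02 -19.74
```

```text
time_s: 13.55
eef_pos: [0.5503, -0.2895, 0.0199]
eef_rot: [-0.0, 0.999, 0.052, -0.0]
wrist_force: [-0.3, -1.2, -0.2]
opening: 0.707
t 13.55 tcp [ 0.5503 -0.2895  0.0199] head 5.9727854341301665 tilt -0.9999998274648895 open_mm 60.066322826776 F [-0.2609 -1.2345 -0.2204]
time_s: 14.15
eef_pos: [0.5514, -0.2906, 0.0219]
eef_rot: [0.001, 0.999, 0.052, 0.001]
wrist_force: [-0.8, -2.1, 6.2]
opening: 0.427
t 14.15 tcp [ 0.5514 -0.2906  0.0219] head 5.999464603596581 tilt -0.9999954650469135 open_mm 36.25507000372602 F [-0.8013 -2.0634  6.1872]
time_s: 14.95
eef_pos: [0.5503, -0.2892, 0.1704]
eef_rot: [0.0, 0.999, 0.052, 0.0]
wrist_force: [-0.3, 0.1, -3.4]
opening: 0.425
t 14.95 tcp [ 0.5503 -0.2892  0.1704] head 6.015478376353797 tilt -0.9999999582941976 open_mm 36.16554985863348 F [-0.3071  0.1293 -3.3898]
move cm [  4.6143 -52.2236  15.037 ] rz 0.449517898093577
```

```bash
python3 -m inch '[{"delta_pos":[0.4,-2.5,0],"rotation":[0,0,0]},{"delta_pos":[0.4,-4.5,0],"rotation":[0,0,0]},{"delta_pos":[0.4,-4.5,0],"rotation":[0,0,0]},{"delta_pos":[0.4,-4.5,0],"rotation":[0,0,0]},{"delta_pos":[0.4,-4.5,0],"rotation":[0,0,0]},{"delta_pos":[0.4,-4.5,0],"rotation":[0,0,0]},{"delta_pos":[0.4,-4.5,0],"rotation":[0,0,0]},{"delta_pos":[0.4,-4.5,0],"rotation":[0,0,0]},{"delta_pos":[0.4,-4.5,0],"rotation":[0,0,0]},{"delta_pos":[0.4,-4.5,0],"rotation":[0,0,0]}]'
python3 -m inch '[{"delta_pos":[0.4,-4.5,0],"rotation":[0,0,0]},{"delta_pos":[0.2,-3.5,0],"rotation":[0,0,0]},{"delta_pos":[0,-1.2,0],"rotation":[0,0,0.1]},{"delta_pos":[0,0,0],"rotation":[0,0,0.12]},{"delta_pos":[0,0,0],"rotation":[0,0,0.12]},{"delta_pos":[0,0,0],"rotation":[0,0,0.11]},{"delta_pos":[0,0,0],"rotation":[0,0,0]},{"delta_pos":[0,0,0],"rotation":[0,0,0]}]'
python3 st.py .5415 .2350 .02 -19.74
python3 - <<'E'
from h import *
c=camera('wrist');cv2.imwrite('pics/w7.png',c['color'][:,:,::-1])
E
```

```text
time_s: 15.95
eef_pos: [0.5431, 0.1441, 0.1677]
eef_rot: [-0.0, 0.999, 0.052, -0.002]
wrist_force: [0.8, -0.6, -3.1]
opening: 0.424
time_s: 16.75
eef_pos: [0.5404, 0.2342, 0.1685]
eef_rot: [0.001, 0.985, -0.17, -0.002]
wrist_force: [-0.1, 0.1, -2.5]
opening: 0.427
t 16.75 tcp [0.5404 0.2342 0.1685] head -19.608329035309655 tilt -0.9999946256434765 open_mm 36.27474801488846 F [-0.1089  0.1029 -2.523 ]
move cm [ 0.1227 -0.1353 14.8463] rz 0.002298091863123687
```

View pics/w7.png

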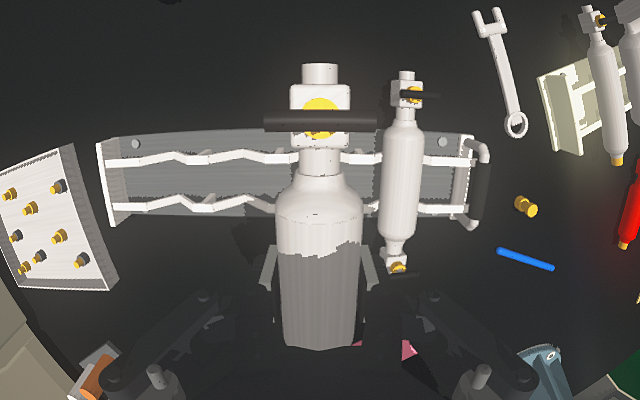

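Short hangs over the second pair; the twin is beside it at (402,180), undisturbed. Lowering.

```bash
python3 -m inch '[{"delta_pos":[0.1,-0.1,2],"rotation":[0,0,0]},{"delta_pos":[0,0,3],"rotation":[0,0,0]},{"delta_pos":[0,0,3],"rotation":[0,0,0]},{"delta_pos":[0,0,3],"rotation":[0,0,0]},{"delta_pos":[0,0,2],"rotation":[0,0,0]},{"delta_pos":[0,0,1],"rotation":[0,0,0]},{"delta_pos":[0,0,0.5],"rotation":[0,0,0]},{"delta_pos":[0,0,0.3],"rotation":[0,0,0]},{"delta_pos":[0,0,0],"rotation":[0,0,0]},{"delta_pos":[0,0,0],"rotation":[0,0,0]}]'
python3 st.py .5415 .2350 .02 -19.74
```

```text
time_s: 17.8
eef_pos: [0.5429, 0.2345, 0.0235]
eef_rot: [0.0, 0.985, -0.171, 0.0]
wrist_force: [-4.4, -5.2, 0.5]
opening: 0.425
t 17.8 tcp [0.5429 0.2345 0.0235] head -19.734593700448528 tilt -0.9999995426518207 open_mm 36.09771491379893 F [-4.3897 -5.2113  0.502 ]
move cm [-0.1462  0.0007  0.3491] rz 9.435772752225356e-05
```

```bash
python3 -m inch '[{"delta_pos":[-0.05,0.15,0.2],"rotation":[0,0,0]},{"delta_pos":[0,0,0.1],"rotation":[0,0,0]},{"delta_pos":[0,0,0],"rotation":[0,0,0]},{"delta_pos":[0,0,0],"rotation":[0,0,0]}]'
python3 st.py
python3 -m inch '[{"delta_pos":[0,0,0],"rotation":[0,0,0]},{"delta_pos":[0,0,0],"rotation":[0,0,0]},{"delta_pos":[0,0,0],"rotation":[0,0,0]},{"delta_pos":[0,0,0],"rotation":[0,0,0]}]' 5.6
python3 st.py
python3 -m inch '[{"delta_pos":[0,0,-1],"rotation":[0,0,0]},{"delta_pos":[0,0,-3],"rotation":[0,0,0]},{"delta_pos":[0,0,-3],"rotation":[0,0,0]},{"delta_pos":[0,0,-3],"rotation":[0,0,0]},{"delta_pos":[0,0,-3],"rotation":[0,0,0]},{"delta_pos":[-4,0,-3],"rotation":[0,0,0]},{"delta_pos":[-4,0,-3],"rotation":[0,0,0]},{"delta_pos":[0,0,0],"rotation":[0,0,0]},{"delta_pos":[0,0,0],"rotation":[0,0,0]}]'
cat > look.py <<'E'
import sys,pickle
from h import *
o=get_obs();c=camera('wrist');nm=sys.argv[1];pickle.dump((o,c),open(nm+'.pkl','wb'))
d=np.array([.3378,.9412,0]);n=np.array([d[1],-d[0],0]);ctr=np.array([.5543,.2708,0])
im=cv2.resize(c['color'][20:240,100:500,::-1],None,fx=2,fy=2,interpolation=cv2.INTER_CUBIC)
q=lambda P:tuple(np.int32((proj(c,P,o)[0]-[100,20])*2))
for X in(-.024,.024):
  for Y in(-.114,-.038,.038,.114): cv2.drawMarker(im,q(ctr+d*Y+n*X+[0,0,.014]),(0,255,0),0,8)
for Y in(-.114,-.038,.038,.114): cv2.drawMarker(im,q(ctr+d*Y+[0,0,.05 if Y==.038 else .041]),(0,0,255),0,8)
cv2.imwrite(f'pics/{nm}.png',im)
E
python3 look.py w8; python3 st.py .5425 -.2137 .15 5.85
```

```text
time_s: 18.2
eef_pos: [0.5432, 0.2335, 0.0223]
eef_rot: [0.0, 0.985, -0.171, 0.001]
wrist_force: [-6.6, -6.6, 11.7]
opening: 0.426
t 18.2 tcp [0.5432 0.2335 0.0223] head -19.72754442563321 tilt -0.9999970542390133 open_mm 36.17885288580205 F [-6.5782 -6.5516 11.6567]
time_s: 18.6
eef_pos: [0.5422, 0.2339, 0.0195]
eef_rot: [-0.0, 0.985, -0.172, 0.0]
wrist_force: [0.1, -0.3, 0.0]
opening: 0.655
t 18.6 tcp [0.5422 0.2339 0.0195] head -19.768766447952743 tilt -0.9999997407070853 open_mm 55.643864069810505 F [ 0.0843 -0.3174  0.0418]
time_s: 19.5
eef_pos: [0.4668, 0.2614, 0.2109]
eef_rot: [-0.001, 0.985, -0.171, 0.002]
wrist_force: [-0.5, 0.1, 0.1]
opening: 0.658
t 19.55 tcp [0.4668 0.2609 0.2097] head -19.749100639832864 tilt -0.9999993271397187 open_mm 55.81657543664069 F [-0.1201  0.1277 -0.8776]
move cm [23.1531 42.1091  5.9713] rz -0.44678859171447055
```

View pics/w8.png

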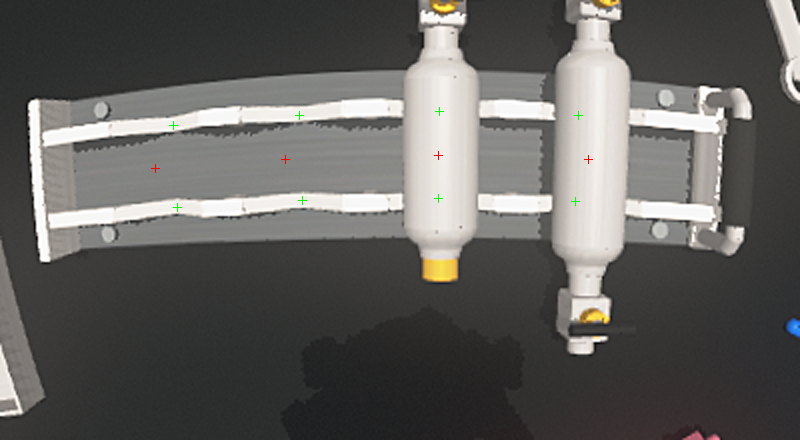

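Short is centred in pair 2 (crop (440,154)), twin unchanged. Next is the wide.

```bash
python3 -m inch '[{"delta_pos":[2.3,4.2,0],"rotation":[0,0,0]},{"delta_pos":[2.3,4.2,0],"rotation":[0,0,0]},{"delta_pos":[2.3,4.2,0],"rotation":[0,0,0]},{"delta_pos":[2.3,4.2,0],"rotation":[0,0,0]},{"delta_pos":[2.3,4.2,0],"rotation":[0,0,0]},{"delta_pos":[2.3,4.2,0],"rotation":[0,0,0]},{"delta_pos":[2.3,4.2,0],"rotation":[0,0,0]},{"delta_pos":[2.3,4.2,0],"rotation":[0,0,0]},{"delta_pos":[2.3,4.2,0],"rotation":[0,0,0]},{"delta_pos":[2.3,4.2,0],"rotation":[0,0,0]}]' 6.8
python3 -m inch '[{"delta_pos":[0,0,2],"rotation":[0,0,-0.12]},{"delta_pos":[0,0,2],"rotation":[0,0,-0.12]},{"delta_pos":[0,0,2],"rotation":[0,0,-0.12]},{"delta_pos":[0,0,0],"rotation":[0,0,-0.09]},{"delta_pos":[0,0,0],"rotation":[0,0,0]},{"delta_pos":[0,0,0],"rotation":[0,0,0]}]'
python3 st.py .5425 -.2137 .0275 5.85
python3 - <<'E'
from h import *
c=camera('wrist');cv2.imwrite('pics/w9.png',c['color'][:,:,::-1])
E
```

```text
time_s: 20.55
eef_pos: [0.5403, -0.2152, 0.2074]
eef_rot: [-0.0, 0.985, -0.173, -0.001]
wrist_force: [0.9, 0.5, -0.3]
opening: 0.795
time_s: 21.15
eef_pos: [0.5407, -0.2129, 0.1484]
eef_rot: [-0.0, 0.999, 0.051, -0.001]
wrist_force: [0.2, -0.6, -0.5]
opening: 0.797
t 21.15 tcp [ 0.5407 -0.2129  0.1484] head 5.808523758285416 tilt -0.9999991765531748 open_mm 67.76019395844698 F [ 0.25   -0.61   -0.4891]
move cm [ 0.1813  0.1087 12.0884] rz -0.0007238969792725047
```

View pics/w9.png

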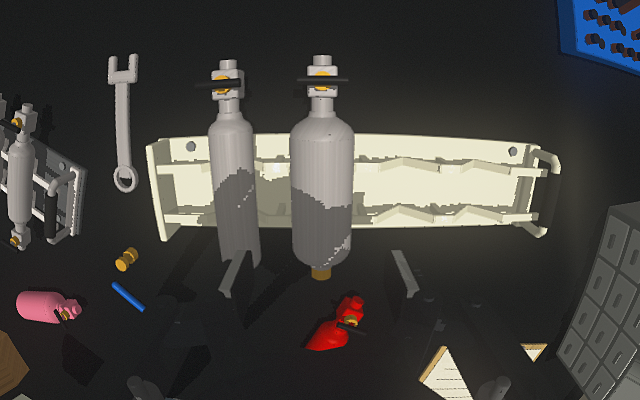

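Wide at (322,190), on the finger centre line (237/405); long to its left at (233,190). Going down.

```bash
python3 -m inch '[{"delta_pos":[0.15,0.1,3],"rotation":[0,0,0]},{"delta_pos":[0,0,3],"rotation":[0,0,0]},{"delta_pos":[0,0,3],"rotation":[0,0,0]},{"delta_pos":[0,0,1.7],"rotation":[0,0,0]},{"delta_pos":[0,0,1],"rotation":[0,0,0]},{"delta_pos":[0,0,0.4],"rotation":[0,0,0]},{"delta_pos":[0,0,0],"rotation":[0,0,0]}]'
python3 st.py
python3 -m inch '[{"delta_pos":[0,0,0],"rotation":[0,0,0]},{"delta_pos":[0,0,0],"rotation":[0,0,0]},{"delta_pos":[0,0,0],"rotation":[0,0,0]},{"delta_pos":[0,0,0],"rotation":[0,0,0]},{"delta_pos":[0,0,0],"rotation":[0,0,0]},{"delta_pos":[0,0,0],"rotation":[0,0,0]}]' 0
python3 st.py
python3 -m inch '[{"delta_pos":[0,0,-1],"rotation":[0,0,0]},{"delta_pos":[0,0,-2],"rotation":[0,0,0]},{"delta_pos":[0,0,-3],"rotation":[0,0,0]},{"delta_pos":[0,0,-3],"rotation":[0,0,0]},{"delta_pos":[0,0,-3],"rotation":[0,0,0]},{"delta_pos":[0,0,-3],"rotation":[0,0,0]},{"delta_pos":[0,0,0],"rotation":[0,0,0]},{"delta_pos":[0,0,0],"rotation":[0,0,0]}]'
python3 st.py .5671 .3060 .0275 -19.74
```

```text
time_s: 21.9
eef_pos: [0.5428, -0.2133, 0.0286]
eef_rot: [0.0, 0.999, 0.052, 0.0]
wrist_force: [0.4, 0.4, -0.5]
opening: 0.793
t 21.9 tcp [ 0.5428 -0.2133  0.0286] head 5.973816377966687 tilt -0.9999998225749124 open_mm 67.44548702691586 F [ 0.45    0.3687 -0.5185]
time_s: 22.5
eef_pos: [0.5439, -0.2149, 0.0303]
eef_rot: [0.002, 0.999, 0.052, 0.002]
wrist_force: [-0.9, -4.9, 5.8]
opening: 0.582
t 22.5 tcp [ 0.5439 -0.2149  0.0303] head 5.985247916988105 tilt -0.9999889376778375 open_mm 49.5085757518823 F [-0.8832 -4.8726  5.77  ]
time_s: 23.3
eef_pos: [0.5422, -0.2124, 0.1779]
eef_rot: [-0.0, 0.999, 0.052, -0.0]
wrist_force: [0.6, -0.3, -4.5]
opening: 0.578
t 23.3 tcp [ 0.5422 -0.2124  0.1779] head 6.01766211084357 tilt -0.9999998272613269 open_mm 49.13488611949464 F [ 0.5539 -0.2776 -4.5056]
move cm [  7.9123 -51.2844  15.0707] rz 0.4495560114504129
```

```bash
python3 -m inch '[{"delta_pos":[0.7,-2.5,0],"rotation":[0,0,0]},{"delta_pos":[0.7,-4.5,0],"rotation":[0,0,0]},{"delta_pos":[0.7,-4.5,0],"rotation":[0,0,0]},{"delta_pos":[0.7,-4.5,0],"rotation":[0,0,0]},{"delta_pos":[0.7,-4.5,0],"rotation":[0,0,0]},{"delta_pos":[0.7,-4.5,0],"rotation":[0,0,0]},{"delta_pos":[0.7,-4.5,0],"rotation":[0,0,0]},{"delta_pos":[0.7,-4.5,0],"rotation":[0,0,0]},{"delta_pos":[0.7,-4.5,0],"rotation":[0,0,0]},{"delta_pos":[0.7,-4.5,0],"rotation":[0,0,0]}]'
python3 -m inch '[{"delta_pos":[0.7,-4.5,0],"rotation":[0,0,0]},{"delta_pos":[0.2,-2.8,0],"rotation":[0,0,0]},{"delta_pos":[0,-1,0],"rotation":[0,0,0.1]},{"delta_pos":[0,0,0],"rotation":[0,0,0.12]},{"delta_pos":[0,0,0],"rotation":[0,0,0.12]},{"delta_pos":[0,0,0],"rotation":[0,0,0.11]},{"delta_pos":[0,0,0],"rotation":[0,0,0]},{"delta_pos":[0,0,0],"rotation":[0,0,0]}]'
python3 st.py .5671 .3060 .0275 -19.74
python3 - <<'E'
from h import *
c=camera('wrist');cv2.imwrite('pics/w10.png',c['color'][:,:,::-1])
E
```

```text
time_s: 24.3
eef_pos: [0.5649, 0.2236, 0.175]
eef_rot: [0.0, 0.999, 0.052, -0.003]
wrist_force: [1.0, -1.5, -4.5]
opening: 0.582
time_s: 25.1
eef_pos: [0.5661, 0.3051, 0.176]
eef_rot: [0.001, 0.985, -0.17, -0.002]
wrist_force: [-1.0, -0.3, -4.3]
opening: 0.582
t 25.1 tcp [0.5661 0.3051 0.176 ] head -19.61337081140548 tilt -0.9999926032960235 open_mm 49.447401230850986 F [-1.0099 -0.3134 -4.3481]
move cm [ 0.1079 -0.1521 14.8459] rz 0.0022100962701031763
```

View pics/w10.png

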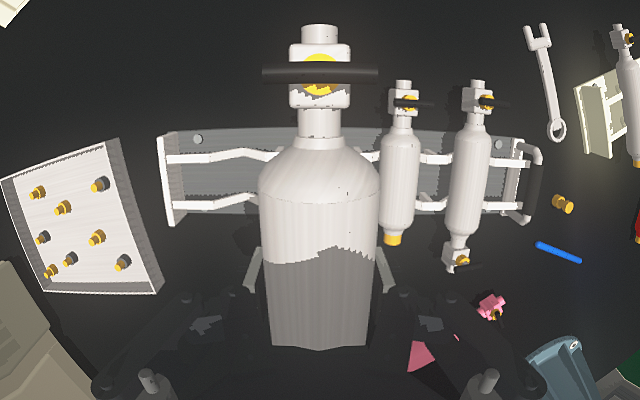

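Wide is over pair 3; short and twin are undisturbed at (398,180) and (465,180). Lowering.

```bash
python3 -m inch '[{"delta_pos":[0.1,0,2],"rotation":[0,0,0]},{"delta_pos":[0,0,3],"rotation":[0,0,0]},{"delta_pos":[0,0,3],"rotation":[0,0,0]},{"delta_pos":[0,0,3],"rotation":[0,0,0]},{"delta_pos":[0,0,2],"rotation":[0,0,0]},{"delta_pos":[0,0,1],"rotation":[0,0,0]},{"delta_pos":[0,0,0.4],"rotation":[0,0,0]},{"delta_pos":[0,0,0.2],"rotation":[0,0,0]},{"delta_pos":[0,0,0],"rotation":[0,0,0]},{"delta_pos":[0,0,0],"rotation":[0,0,0]}]'
python3 st.py .5671 .3060 .0285 -19.74
```

```text
time_s: 26.15
eef_pos: [0.5692, 0.3054, 0.0336]
eef_rot: [-0.001, 0.985, -0.172, 0.001]
wrist_force: [0.5, -0.2, -3.9]
opening: 0.584
t 26.15 tcp [0.5692 0.3054 0.0336] head -19.76570630682434 tilt -0.9999975122609777 open_mm 49.62086553253986 F [ 0.4785 -0.2075 -3.8847]
move cm [-0.2237  0.0163  0.5135] rz -0.00044865969261267773
```

```bash
python3 -m inch '[{"delta_pos":[-0.1,0,0.2],"rotation":[0,0,0]},{"delta_pos":[0,0,0.2],"rotation":[0,0,0]},{"delta_pos":[0,0,0.1],"rotation":[0,0,0]},{"delta_pos":[0,0,0],"rotation":[0,0,0]},{"delta_pos":[0,0,0],"rotation":[0,0,0]}]'
python3 st.py .5671 .3060 .0285 -19.74
```

```text
time_s: 26.65
eef_pos: [0.5683, 0.3052, 0.0308]
eef_rot: [0.0, 0.985, -0.171, 0.001]
wrist_force: [-7.6, -6.2, 15.5]
opening: 0.577
t 26.65 tcp [0.5683 0.3052 0.0308] head -19.74872607928928 tilt -0.9999982345818367 open_mm 49.0848308053923 F [-7.5879 -6.168  15.4908]
move cm [-0.1404 -0.0306  0.2254] rz -0.00015229881438805836
```

```bash
python3 -m inch '[{"delta_pos":[0,0,0],"rotation":[0,0,0]},{"delta_pos":[0,0,0],"rotation":[0,0,0]},{"delta_pos":[0,0,0],"rotation":[0,0,0]},{"delta_pos":[0,0,0],"rotation":[0,0,0]}]' 6.8
python3 st.py
python3 -m inch '[{"delta_pos":[0,0,-1],"rotation":[0,0,0]},{"delta_pos":[0,0,-3],"rotation":[0,0,0]},{"delta_pos":[0,0,-3],"rotation":[0,0,0]},{"delta_pos":[0,0,-3],"rotation":[0,0,0]},{"delta_pos":[0,0,-3],"rotation":[0,0,0]},{"delta_pos":[-4,0,-3],"rotation":[0,0,0]},{"delta_pos":[-4,0,-3],"rotation":[0,0,0]},{"delta_pos":[0,0,0],"rotation":[0,0,0]},{"delta_pos":[0,0,0],"rotation":[0,0,0]}]'
python3 look.py w11; python3 st.py .5279 -.1386 .15 5.9
```

```text
time_s: 27.05
eef_pos: [0.5674, 0.3055, 0.0273]
eef_rot: [-0.0, 0.985, -0.172, 0.0]
wrist_force: [-0.4, -1.0, -0.5]
opening: 0.795
t 27.05 tcp [0.5674 0.3055 0.0273] head -19.777230538136394 tilt -0.9999999816851942 open_mm 67.56320481061374 F [-0.4302 -0.985  -0.4692]
time_s: 27.95
eef_pos: [0.4921, 0.3332, 0.2192]
eef_rot: [-0.001, 0.985, -0.171, 0.001]
wrist_force: [0.9, 0.1, -0.0]
opening: 0.794
t 28.0 tcp [0.4922 0.3325 0.2178] head -19.746201944945675 tilt -0.9999994326892911 open_mm 67.61079882433846 F [-0.3626 -0.4412 -0.434 ]
move cm [19.2673 43.1393  6.7753] rz -0.4476106645706755
```

View pics/w11.png

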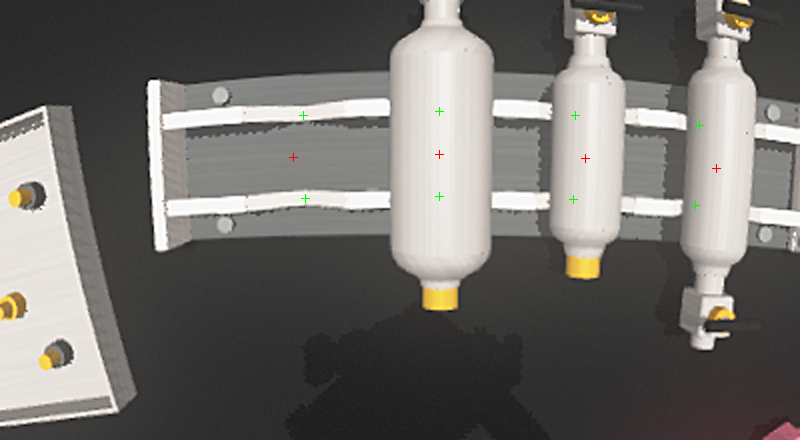

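Wide seated in pair 3, centred at (440,154). Now the long.

```bash
python3 -m inch '[{"delta_pos":[1.9,4.3,0],"rotation":[0,0,0]},{"delta_pos":[1.9,4.3,0],"rotation":[0,0,0]},{"delta_pos":[1.9,4.3,0],"rotation":[0,0,0]},{"delta_pos":[1.9,4.3,0],"rotation":[0,0,0]},{"delta_pos":[1.9,4.3,0],"rotation":[0,0,0]},{"delta_pos":[1.9,4.3,0],"rotation":[0,0,0]},{"delta_pos":[1.9,4.3,0],"rotation":[0,0,0]},{"delta_pos":[1.9,4.3,0],"rotation":[0,0,0]},{"delta_pos":[1.9,4.3,0],"rotation":[0,0,0]},{"delta_pos":[1.9,4.3,0],"rotation":[0,0,0]}]' 6
python3 -m inch '[{"delta_pos":[0.2,0,2.5],"rotation":[0,0,-0.12]},{"delta_pos":[0,0,2],"rotation":[0,0,-0.12]},{"delta_pos":[0,0,2],"rotation":[0,0,-0.12]},{"delta_pos":[0,0,0],"rotation":[0,0,-0.09]},{"delta_pos":[0,0,0],"rotation":[0,0,0]},{"delta_pos":[0,0,0],"rotation":[0,0,0]}]'
python3 st.py .5279 -.1386 .02 5.9
python3 - <<'E'
from h import *
c=camera('wrist');cv2.imwrite('pics/w12.png',c['color'][:,:,::-1])
E
```

```text
time_s: 29.0
eef_pos: [0.5248, -0.1393, 0.2159]
eef_rot: [-0.0, 0.985, -0.173, -0.001]
wrist_force: [0.6, 0.2, 0.3]
opening: 0.701
time_s: 29.6
eef_pos: [0.5271, -0.1378, 0.1516]
eef_rot: [-0.0, 0.999, 0.051, -0.001]
wrist_force: [-0.0, -0.6, -0.8]
opening: 0.703
t 29.6 tcp [ 0.5271 -0.1378  0.1516] head 5.809084692053099 tilt -0.999999326926893 open_mm 59.725605105149576 F [-0.035  -0.5816 -0.7607]
move cm [ 0.0815  0.0945 13.1613] rz -0.0015867714641379991
```

View pics/w12.png

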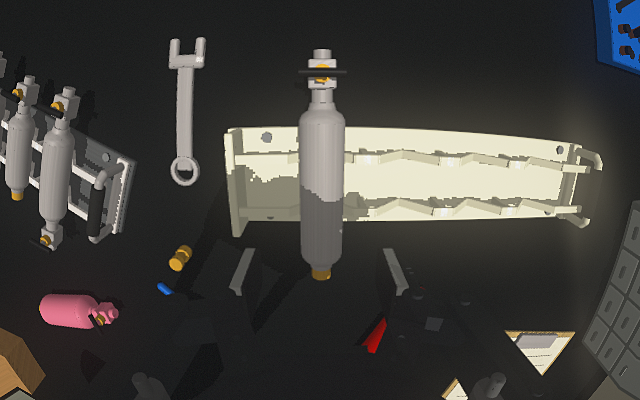

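Long at (322,190), centred between the fingers. Going down.

```bash
python3 -m inch '[{"delta_pos":[0.1,0.1,3],"rotation":[0,0,0]},{"delta_pos":[0,0,3],"rotation":[0,0,0]},{"delta_pos":[0,0,3],"rotation":[0,0,0]},{"delta_pos":[0,0,2],"rotation":[0,0,0]},{"delta_pos":[0,0,1],"rotation":[0,0,0]},{"delta_pos":[0,0,1.1],"rotation":[0,0,0]},{"delta_pos":[0,0,0],"rotation":[0,0,0]}]'
python3 st.py
python3 -m inch '[{"delta_pos":[0,0,0],"rotation":[0,0,0]},{"delta_pos":[0,0,0],"rotation":[0,0,0]},{"delta_pos":[0,0,0],"rotation":[0,0,0]},{"delta_pos":[0,0,0],"rotation":[0,0,0]},{"delta_pos":[0,0,0],"rotation":[0,0,0]},{"delta_pos":[0,0,0],"rotation":[0,0,0]}]' 0
python3 st.py
python3 -m inch '[{"delta_pos":[0,0,-1],"rotation":[0,0,0]},{"delta_pos":[0,0,-2],"rotation":[0,0,0]},{"delta_pos":[0,0,-3],"rotation":[0,0,0]},{"delta_pos":[0,0,-3],"rotation":[0,0,0]},{"delta_pos":[0,0,-3],"rotation":[0,0,0]},{"delta_pos":[0,0,-3],"rotation":[0,0,0]},{"delta_pos":[0,0,0],"rotation":[0,0,0]},{"delta_pos":[0,0,0],"rotation":[0,0,0]}]'
python3 st.py .5925 .3770 .02 -19.74
```

```text
time_s: 30.35
eef_pos: [0.528, -0.1379, 0.0206]
eef_rot: [-0.0, 0.999, 0.052, -0.0]
wrist_force: [-0.0, 0.4, 0.6]
opening: 0.7
t 30.35 tcp [ 0.528  -0.1379  0.0206] head 5.973295149834963 tilt -0.9999993670270778 open_mm 59.48238805302889 F [-0.0429  0.3513  0.6321]
time_s: 30.95
eef_pos: [0.5298, -0.1399, 0.023]
eef_rot: [0.002, 0.999, 0.052, 0.002]
wrist_force: [-0.5, -4.7, -0.5]
opening: 0.427
t 30.95 tcp [ 0.5298 -0.1399  0.023 ] head 5.993214629611767 tilt -0.9999892570380521 open_mm 36.25263713355536 F [-0.5269 -4.7436 -0.5375]
time_s: 31.75
eef_pos: [0.5284, -0.1378, 0.1718]
eef_rot: [0.0, 0.999, 0.052, 0.001]
wrist_force: [-0.2, -0.0, -3.7]
opening: 0.43
t 31.75 tcp [ 0.5284 -0.1378  0.1718] head 6.014131552396045 tilt -0.9999991237608016 open_mm 36.523123227834034 F [-0.1704 -0.0182 -3.7143]
move cm [ 11.7487 -50.538   15.1645] rz 0.44949439158106946
```

```bash
python3 -m inch '[{"delta_pos":[0.5,-2.5,0],"rotation":[0,0,0]},{"delta_pos":[1,-4.5,0],"rotation":[0,0,0]},{"delta_pos":[1,-4.5,0],"rotation":[0,0,0]},{"delta_pos":[1,-4.5,0],"rotation":[0,0,0]},{"delta_pos":[1,-4.5,0],"rotation":[0,0,0]},{"delta_pos":[1,-4.5,0],"rotation":[0,0,0]},{"delta_pos":[1,-4.5,0],"rotation":[0,0,0]},{"delta_pos":[1,-4.5,0],"rotation":[0,0,0]},{"delta_pos":[1,-4.5,0],"rotation":[0,0,0]},{"delta_pos":[1,-4.5,0],"rotation":[0,0,0]}]'
python3 -m inch '[{"delta_pos":[1,-4.3,0],"rotation":[0,0,0]},{"delta_pos":[0.8,-2.3,0],"rotation":[0,0,0]},{"delta_pos":[0.4,-0.9,0],"rotation":[0,0,0.1]},{"delta_pos":[0,0,0],"rotation":[0,0,0.12]},{"delta_pos":[0,0,0],"rotation":[0,0,0.12]},{"delta_pos":[0,0,0],"rotation":[0,0,0.11]},{"delta_pos":[0,0,0],"rotation":[0,0,0]},{"delta_pos":[0,0,0],"rotation":[0,0,0]}]'
python3 st.py .5925 .3770 .02 -19.74
python3 - <<'E'
from h import *
c=camera('wrist');cv2.imwrite('pics/w13.png',c['color'][:,:,::-1])
E
```

```text
time_s: 32.75
eef_pos: [0.5761, 0.3011, 0.1683]
eef_rot: [0.001, 0.999, 0.052, -0.002]
wrist_force: [1.2, -0.6, -3.0]
opening: 0.424
time_s: 33.55
eef_pos: [0.5908, 0.376, 0.1691]
eef_rot: [0.001, 0.985, -0.17, -0.001]
wrist_force: [0.1, 0.1, -2.7]
opening: 0.426
t 33.55 tcp [0.5908 0.376  0.1691] head -19.612805130995792 tilt -0.9999941141027385 open_mm 36.229760341598755 F [ 0.1156  0.0731 -2.7038]
move cm [ 0.1626 -0.1788 14.9082] rz 0.0022199692557662866
```

View pics/w13.png

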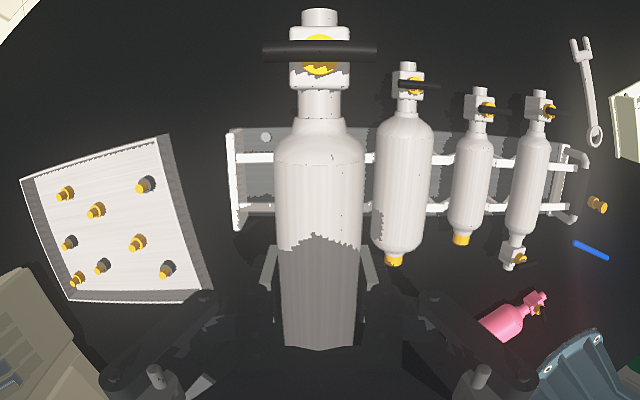

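Long is over pair 4, with the other three undisturbed. Lowering.

```bash
python3 -m inch '[{"delta_pos":[0.1,0,2],"rotation":[0,0,0]},{"delta_pos":[0,0,3],"rotation":[0,0,0]},{"delta_pos":[0,0,3],"rotation":[0,0,0]},{"delta_pos":[0,0,3],"rotation":[0,0,0]},{"delta_pos":[0,0,2],"rotation":[0,0,0]},{"delta_pos":[0,0,1],"rotation":[0,0,0]},{"delta_pos":[0,0,0.4],"rotation":[0,0,0]},{"delta_pos":[0,0,0.2],"rotation":[0,0,0]},{"delta_pos":[0,0,0],"rotation":[0,0,0]},{"delta_pos":[0,0,0],"rotation":[0,0,0]}]'
python3 st.py .5925 .3770 .0205 -19.74
```

```text
time_s: 34.6
eef_pos: [0.5938, 0.3766, 0.0268]
eef_rot: [-0.001, 0.985, -0.172, 0.001]
wrist_force: [0.5, 0.0, -3.8]
opening: 0.43
t 34.6 tcp [0.5938 0.3766 0.0268] head -19.76477134818343 tilt -0.9999972335655464 open_mm 36.56076289708208 F [ 0.4963  0.0161 -3.7624]
move cm [-0.1348  0.0015  0.6315] rz -0.00043234158595880013
```

```bash
python3 -m inch '[{"delta_pos":[-0.1,0,0.2],"rotation":[0,0,0]},{"delta_pos":[0,0,0.2],"rotation":[0,0,0]},{"delta_pos":[0,0,0.15],"rotation":[0,0,0]},{"delta_pos":[0,0,0],"rotation":[0,0,0]},{"delta_pos":[0,0,0],"rotation":[0,0,0]}]'
python3 st.py .5925 .3770 .0205 -19.74
```

```text
time_s: 35.1
eef_pos: [0.5924, 0.3767, 0.0228]
eef_rot: [-0.0, 0.985, -0.172, 0.0]
wrist_force: [-6.5, -3.8, 12.6]
opening: 0.423
t 35.1 tcp [0.5924 0.3767 0.0228] head -19.757203302938567 tilt -0.9999995629738342 open_mm 35.988887159096016 F [-6.5484 -3.7509 12.5829]
move cm [ 0.0031 -0.0344  0.2322] rz -0.00030025427849604053
```

```bash
python3 -m inch '[{"delta_pos":[0,0,0],"rotation":[0,0,0]},{"delta_pos":[0,0,0],"rotation":[0,0,0]},{"delta_pos":[0,0,0],"rotation":[0,0,0]},{"delta_pos":[0,0,0],"rotation":[0,0,0]}]' 5.4
python3 st.py
python3 -m inch '[{"delta_pos":[0,0,-1],"rotation":[0,0,0]},{"delta_pos":[0,0,-3],"rotation":[0,0,0]},{"delta_pos":[0,0,-3],"rotation":[0,0,0]},{"delta_pos":[0,0,-3],"rotation":[0,0,0]},{"delta_pos":[0,0,-3],"rotation":[0,0,0]},{"delta_pos":[-4,2,-3],"rotation":[0,0,0]},{"delta_pos":[-4,2,-3],"rotation":[0,0,0]},{"delta_pos":[-2,4,0],"rotation":[0,0,0]},{"delta_pos":[0,0,0],"rotation":[0,0,0]},{"delta_pos":[0,0,0],"rotation":[0,0,0]}]'
python3 st.py;python3 look.py w14
python3 - <<'E'
from h import *
for n in('scene','side'):
    c=camera(n);cv2.imwrite(f'pics/{n}9.png',c['color'][:,:,::-1])
E
```

```text
time_s: 35.5
eef_pos: [0.5919, 0.3765, 0.0197]
eef_rot: [-0.0, 0.985, -0.172, 0.0]
wrist_force: [-0.3, -0.6, -0.6]
opening: 0.633
t 35.5 tcp [0.5919 0.3765 0.0197] head -19.776079657939814 tilt -0.9999999989351513 open_mm 53.812553924852985 F [-0.3497 -0.6226 -0.5976]
time_s: 36.5
eef_pos: [0.4767, 0.3356, 0.2064]
eef_rot: [-0.0, 0.985, -0.172, 0.001]
wrist_force: [0.1, 0.6, -0.4]
opening: 0.634
t 36.5 tcp [0.4767 0.3356 0.2064] head -19.78681216111666 tilt -0.999999184583066 open_mm 53.932489407435966 F [ 0.1009  0.603  -0.3935]
```

View pics/w14.png

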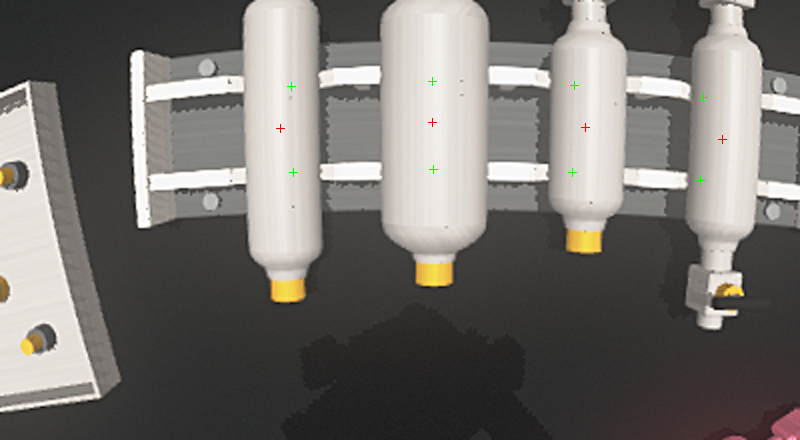

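View pics/scene9.png

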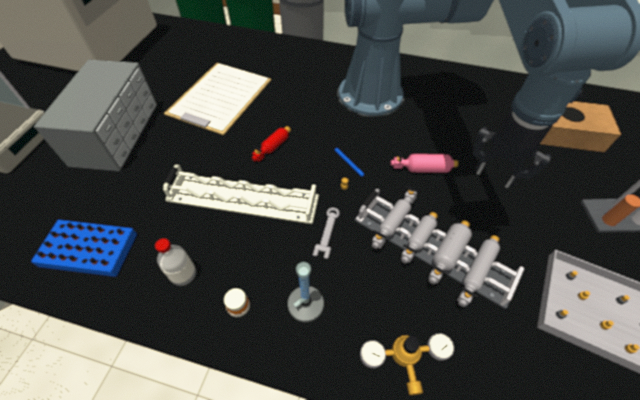

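View pics/side9.png

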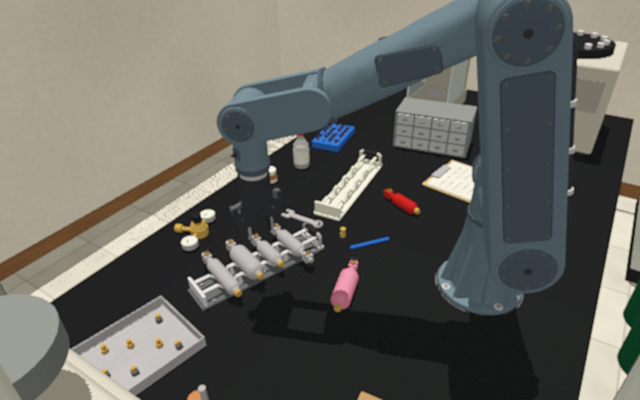

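All four stand in order and the flow meter is in place. One quick number check on centring, from the lower end pixels.

```bash
python3 - <<'E'
from h import *
import pickle
o,c=pickle.load(open('w14.pkl','rb'))
d=np.array([.3378,.9412,0]);n=np.array([d[1],-d[0],0]);ctr=np.array([.5543,.2708,0])
for nm,p,z,e in(('long',(288,301),.041,.086),('wide',(434,286),.05,.0785),('short',(584,252),.041,.0635),('twin',(709,329),.041,.103)):
    P=hit(c,[np.array(p)/2+[100,20]],z,o)[0]-ctr;print(nm,'off-centre mm',1e3*(P@n+e),'row',1e3*(P@d))
s=camera('scene')
for p in[(305,303)]:print(hit(s,[p],.01))
E
```

```text
long off-centre mm -3.661974098880333 row 114.02095059172349
wide off-centre mm -1.7057938988059713 row 37.314438741453834
short off-centre mm -0.13712700124397792 row -39.57376642597799
twin off-centre mm -1.318829603924418 row -115.48540912197299
[[0.78255408 0.00304292 0.01      ]]
```

```bash
python3 -c "
from bench import hand_in;print(hand_in())"
```

```text
the job is handed in; nothing more can be done
None
```

I moved all four cylinders one at a time from the white rack to the metal carrier and handed the job in at about 37 s of the 112 s allowed. Starting at the carrier's handle, the order is twin, short, wide, long, the same as on the rack.

- **Placing:** each cylinder was lowered until the notches pushed back with about 15–20 N before I let go.
- **Last pictures:** they show every cylinder seated square in its own pair of notches, within about 1.6 mm of its notch along the row.
- **Centring:** the long one measured about 3.7 mm off centre along its own axis. The others were within about 2 mm. I left the long one as it was, since the measurement is only good to about 2 mm.
- **Flow meter and look-alikes:** none was touched. The flow meter's position measured the same before and after, and the red and pink cylinders look unmoved in the pictures.
- **What disagreed:** my first estimate of the carrier's position was about 6 mm off because I misread its base edge. I corrected it from the wrist and scene views before placing anything.

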